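# Stand a calibration gas cylinder up in its bench bracket and shut the gate

### The job

The small calibration gas cylinder is lying on the worktop in front of its bench bracket. Tip it up on to its rubber foot by its valve end, keeping the foot on the worktop all the time (do not lift or carry the cylinder), slide it upright into the bracket until it is fully home, and swing the bracket's gate shut across it; if the gate hangs across the mouth, swing it out of the way first. Leave the measuring cylinder, beaker, meter and marker where they are.

Things in the scene. Friction and masses are not known exactly. Their poses are not given: they have to be found in the camera images.
- gas_cylinder: loose gas cylinder, 0.5 to 0.75 kg, 186 mm long: aluminium body 73 mm in diameter, black rubber six-sided foot (axial 0 to 28 mm, 74 mm over flats, stops it rolling), domed shoulder (140 to 160), brass valve neck. It lies on a flat of the foot, axis level, 37 mm up. Its x axis runs from foot to valve, z is up while it lies; its origin is on the worktop below the centre of the foot's end face
- cyl_foot (a point): centre of the cylinder's end face at the foot (37 mm up while it lies, on the worktop when it stands). The lower edge of this face is the edge it tips over, so it comes to stand 37 mm beyond that edge, nearer the bracket
- cyl_mid (a point): centre of the gas cylinder, on its axis, 93 mm from the foot face; same axes as the body. Standing, its centre of mass is about 55 mm up; it rights itself once tipped to within about 30 degrees of upright
- cyl_neck (a point): middle of the brass valve neck, on the cylinder's axis, 174 mm from the foot face. The neck is 18 mm in diameter from axial 164 to 186 mm; while the cylinder lies there is a free gap of 28 mm under it
- cyl_bracket: grey steel bench bracket, fixed, 150 mm tall, its mouth opening along its own -x. Two straps (47 to 69 and 114 to 136 mm up) form a U: cheeks 81 mm apart from x = +46 to -18 mm, flared to about 120 mm apart at x = -46 mm, back pads with their face at x = +36.5 mm. Between them is bare worktop. Its origin is on the worktop under the axis of a fully home cylinder
- seat (a point): the point on the worktop where the centre of the foot of a fully home cylinder stands (the bracket's origin)
- gate_hinge (a point): upright hinge axis of the gate, at the front corner of the bracket on its +y side: 42 mm in front of the seat, 70 mm to the side, 125 mm up (middle of the gate's height)
- gate_tip (a point): point on the outer face of the gate bar, 100 mm from the hinge axis and 125 mm up. The bar is flat, 5 mm thick, 22 mm high (114 to 136 mm up) and about 150 mm long; its outer face lies 6 mm outside the line through the hinge axis
- gate (a joint): angle of the gate: 0 is shut (the bar straight across the bracket's mouth, along the bracket's -y from the hinge), growing as it swings open towards the bracket's -x, up to 2.4 rad. Friction hinge (0.05 N m): it stays where it is left. Shut, it clears a fully home cylinder by 3 to 6 mm
- measuring_cylinder_mid (a point): measuring cylinder standing on a six-sided foot, 42 x 48 x 121 mm, a bystander; point 60 mm up its middle
- beaker_mid (a point): standing beaker, 50 mm in diameter and 59 mm tall, a bystander; point half-way up
- probe_meter_mid (a point): hand-held meter lying flat, 129 x 64 x 23 mm (long side along its x), a bystander; its centre
- marker_mid (a point): marker pen lying flat, 17 x 135 x 16 mm (long along its y), a bystander; its centre

How it is judged:
By the outcome, as a careful person would: the job done as asked, in the order asked, and still so for the second after the job is handed in, with the robot touching nothing.
It also fails if it takes over 72 s, if anything falls off the work surface, if the arm or the gripper's body presses on something with over 40 N, if the wrist force passes 120 N, or if a joint passes its speed limit or range.

### The arm

A 6-joint arm with a two-finger parallel gripper is mounted at the origin on a cart in front of the work surface, level with it; the furniture and walls round the work are solid. World frame = base frame: x ahead of the robot, y to its left, z up, the work surface at z = 0. Lengths are in m, angles in rad, forces in N, time in s.
With the tool pointing down it reaches from about 0.375 to 0.75 m from the base axis. Payload 9 kg.
Tool frame: the origin (TCP) lies at the very end of the fingers, on their centre line; the grasp point (between the pads) lies behind it (ctrl.grasp_offset is the z of the grasp point in the tool frame, in m); z points along the fingers, y is the direction in which the jaws open and shut (so a half turn about z gives the same grasp; the last joint's range is limited). The gripper opens to 85 mm and grips with 20 to 120 N. Pads are 22 mm wide; open, the fingers measure 114 mm over their backs; the gripper's body (76 mm by 85 mm) begins 54 mm behind the grasp point. The pads swing forward as they close: fully open they stand 13 mm farther back than shut.
Start: joints at [-1.563, 0.104, 0.097, 1.564, 0, 1.353], TCP at [0.134, -0.585, 0.203] pointing down, gripper open.
Joint ranges: [-2.99, 2.99], [-0.84, 1.86], [-1.1, 1.16], [-1.84, 2.11], [-1.51, 1.56], [-3.14, 3.14]. Speed limits (rad/s): [2.22, 2.22, 2.57, 3.14, 3.14, 3.14].

### API

Orientations are given as a 3x3 rotation matrix whose columns are the frame's x, y, z axes.
In Python, from plant import ctrl, fingers, solve_ik, imaging, ticket gives the robot as it stands. Calls block until the motion is done:
- ctrl.reach(position, orientation): joint-space move of the TCP to a pose.
- ctrl.movel(position, max_speed=0.15, rot=None): straight line of the TCP; rot=None keeps the orientation; max_speed is the mean speed in m/s.
- ctrl.set_joints(angles): joint-space move.
- fingers.command_gripper(opening, effort=None): finger opening in m; effort is the grip in N (None keeps the last); returns when the fingers have stopped.
- ctrl.wait(seconds).
- solve_ik(position, orientation): joint angles nearest the present ones, or None.
- ctrl.observe(): the state.
- imaging.read_camera(name): name is "side" or "top" or "wrist"; returns the picture (400x640x3 uint8, red, green, blue); there is no depth.
- imaging.camera_info(name): a dict with "fx", "fy", "cx", "cy" (pixels), "R" (3x3) and "t" (3): a world point X has camera coordinates R X + t. Camera axes: x right, y down, z forward; pixel columns grow to the right and rows downward; lengths in m; the calibration is good to about 2 mm. A picture is of the moment at which its call begins: read the wrist's pose just before it. camera_info takes no time and is no camera call; for the wrist camera it gives the pose at the moment of the call.
A pose or a line that the arm cannot do raises ctrl.PlanningError and nothing moves.
- ticket.sign_off(): hands the job in, once; it reports no verdict.
The state is a dict: "t": time; "joints": joint angles; "qd": joint speeds; "tau": joint torques, N m; "tool_pos": TCP position; "eef_rot": TCP orientation; "force": force on the tool from outside, world axes, zero at the start; "torque": the same for the moment, N m; "opening": finger opening in m.
Only numpy, scipy, OpenCV 4.12 (cv2) and the standard library are available. Lean on these libraries where they do the work, as an engineer would, in place of code of your own. Each camera call takes 0.05 s, during which the arm holds its last target.

## Working session

There is one attempt and no reset: what is moved stays moved. The work goes in short steps, each a Python script; the robot and the scene stay as the last script left them, time stands still between calls to the robot, and variables do not carry over. Pictures are saved under pics/ and viewed, and the job is handed in when it is done.

```bash
ls; mkdir -p pics; python3 - <<'E'
from plant import ctrl, fingers, solve_ik, imaging, ticket
import cv2
for n in ["side","top","wrist"]:
    i=imaging.camera_info(n); im=imaging.read_camera(n)
    cv2.imwrite(f"pics/{n}0.png",im[:,:,::-1]); print(n,i)
print(ctrl.observe(), ctrl.grasp_offset)
E
```

```text
pics
side {'fx': 432.234016602281, 'fy': 432.234016602281, 'cx': 319.9749532347566, 'cy': 196.02141164683954, 'R': array([[-0.9501774 , -0.31167805, -0.0044389 ],
       [-0.20097857,  0.62346142, -0.75558155],
       [ 0.23826567, -0.71704439, -0.65503955]]), 't': array([0.42994247, 0.26955708, 0.93892398])}
top {'fx': 497.03147357387184, 'fy': 497.03147357387184, 'cx': 318.41911046203444, 'cy': 196.755690403597, 'R': array([[ 0.01280179, -0.99957416, -0.02622246],
       [-0.99599767, -0.01042725, -0.08876892],
       [ 0.08845769,  0.02725391, -0.99570702]]), 't': array([-0.1313184 ,  0.53178584,  1.22224396])}
wrist {'fx': 314.44248577693446, 'fy': 314.44248577693446, 'cx': 319.2299658385274, 'cy': 198.8067562718832, 'R': array([[ 2.22246333e-01, -9.74990427e-01, -4.84697599e-04],
       [-9.35017393e-01, -2.13275427e-01,  2.83295016e-01],
       [-2.76313303e-01, -6.25080779e-02, -9.59032689e-01]]), 't': array([-0.5992222 , -0.03556009,  0.37930659])}
{'t': 0.15, 'joints': array([-1.56270349e+00,  1.04541708e-01,  9.66788243e-02,  1.56390635e+00,
       -3.79739716e-05,  1.35311630e+00]), 'qd': array([-0.00047225, -0.0004106 ,  0.00417687,  0.00122504,  0.00014472,
       -0.00055587]), 'tau': array([ 2.28958321e-03, -5.57356024e+01,  5.04006743e+01,  1.24695836e-02,
       -3.36392459e-04, -1.93273877e-05]), 'tool_pos': array([ 0.13432193, -0.58449106,  0.20202995]), 'eef_rot': array([[ 9.74621385e-01,  2.23859676e-01, -4.58462470e-05],
       [ 2.23859613e-01, -9.74620915e-01,  9.72571363e-04],
       [ 1.73036799e-04, -9.58151972e-04, -9.99999526e-01]]), 'force': array([-0.20306861, -0.74327618, -0.2014879 ]), 'torque': array([ 0.0340347 , -0.01189774, -0.04716642]), 'opening': 0.08531875780431636} -0.0187
```

View pics/side0.png

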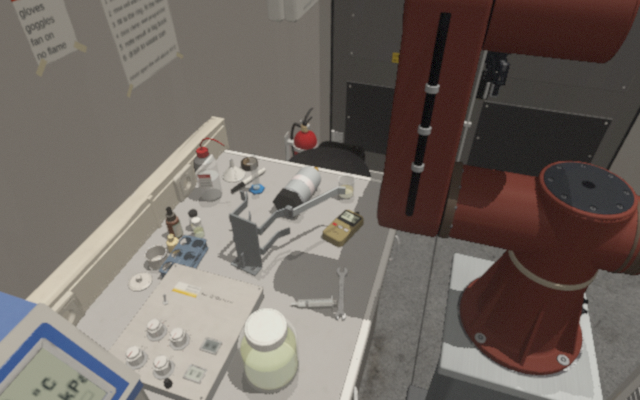

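View pics/top0.png

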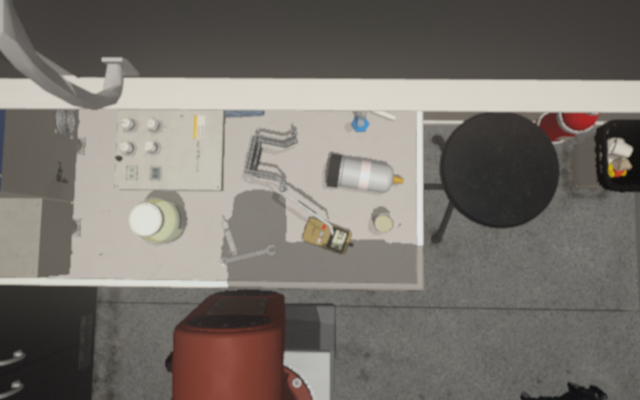

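View pics/wrist0.png

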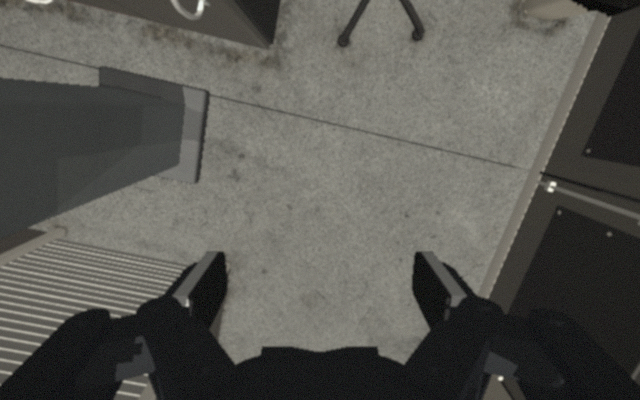

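```bash
python3 - <<'E'
import cv2
a=cv2.imread("pics/top0.png")[95:265,220:430]; cv2.imwrite("pics/top0c.png",cv2.resize(a,None,fx=3.5,fy=3.5,interpolation=cv2.INTER_CUBIC))
a=cv2.imread("pics/side0.png")[145:285,215:395]; cv2.imwrite("pics/side0c.png",cv2.resize(a,None,fx=4,fy=4,interpolation=cv2.INTER_CUBIC))
E
```

```text
(no output)
```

View pics/top0c.png

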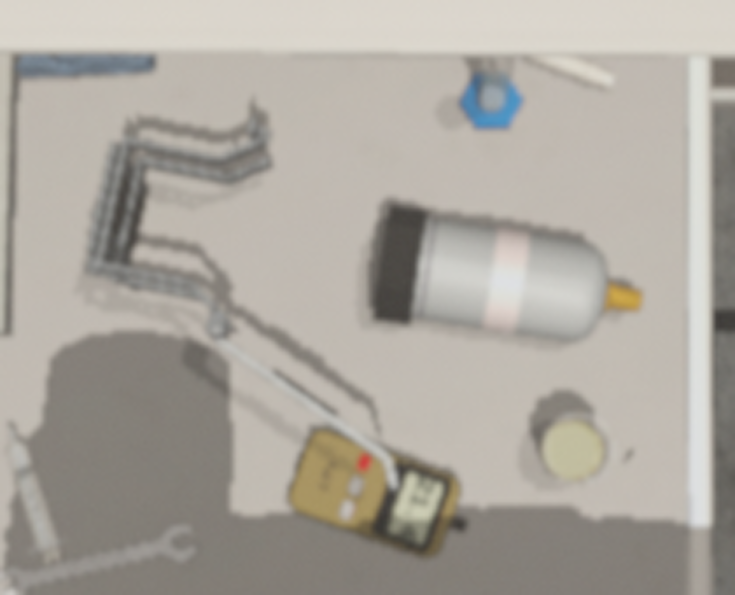

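View pics/side0c.png

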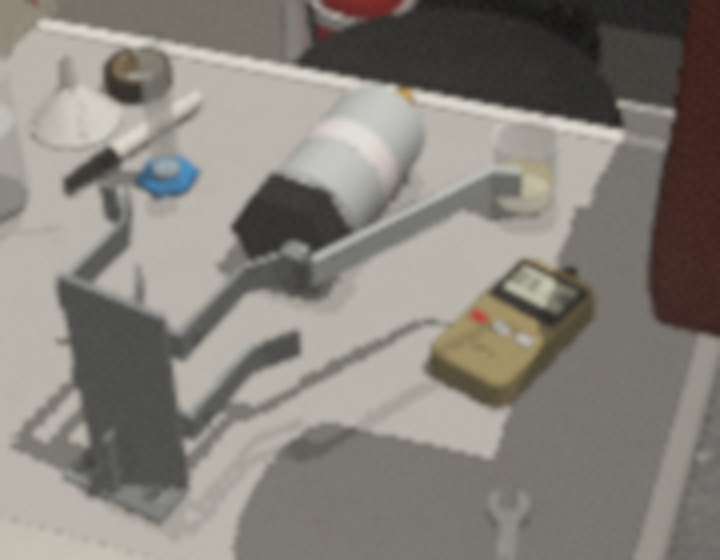

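```bash
cat > h.py <<'E'
import numpy as np, cv2
from plant import ctrl, fingers, solve_ik, imaging, ticket
INF={n:imaging.camera_info(n) for n in("side","top")}
def proj(n,P,info=None):
    i=info or INF[n]; c=np.atleast_2d(P)@i["R"].T+i["t"]
    return np.c_[i["fx"]*c[:,0]/c[:,2]+i["cx"], i["fy"]*c[:,1]/c[:,2]+i["cy"]]
def back(n,uv,z,info=None):
    i=info or INF[n]; d=i["R"].T@np.array([(uv[0]-i["cx"])/i["fx"],(uv[1]-i["cy"])/i["fy"],1]); C=-i["R"].T@i["t"]
    return C+d*(z-C[2])/d[2]
def rz(a): return np.array([[np.cos(a),-np.sin(a),0],[np.sin(a),np.cos(a),0],[0,0,1]])
def place(p,yaw,L): return np.atleast_2d(L)@rz(yaw).T+np.array([p[0],p[1],0])
def draw(img,n,sets,s,off):
    for L,col,closed in sets:
        q=((proj(n,L)-off+0.5)*s).round().astype(int)
        cv2.polylines(img,[q.reshape(-1,1,2)],closed,col,1,cv2.LINE_AA)
def bracket(p,yaw,g=None):
    S=[]
    for z in (.136,.114,.069,.047):
        S.append((place(p,yaw,[(-.046,.060,z),(-.018,.0405,z),(.046,.0405,z),(.046,-.0405,z),(-.018,-.0405,z),(-.046,-.06,z)]),(0,0,255) if z>.1 else (0,200,255),False))
    S.append((place(p,yaw,[(-.042,.070,.114),(-.042,.070,.136)]),(255,0,0),False))
    if g is not None:
        for z in(.114,.136):
            d=np.array([-np.sin(g),-np.cos(g)]); nrm=np.array([-np.cos(g),np.sin(g)])
            b=np.array([-.042,.07]); q=[b+nrm*.006,b+nrm*.006+d*.15]
            S.append((place(p,yaw,[(*u,z) for u in q]),(255,0,255),False))
    return S
def cylinder(p,yaw):
    h=.037/np.cos(np.pi/6); hx=[(h*np.cos(a),.037+h*np.sin(a)) for a in np.arange(6)*np.pi/3]
    S=[(place(p,yaw,[(x,*q) for q in hx]),(0,255,0),True) for x in(0,.028)]
    a=np.linspace(0,2*np.pi,24)
    for x,r in((.14,.0365),(.164,.009),(.186,.009)):
        S.append((place(p,yaw,[(x,r*np.cos(t),.037+r*np.sin(t)) for t in a]),(0,255,0),True))
    return S
def overlay(src,n,sets,box,s,out):
    x0,y0,x1,y1=box; im=cv2.imread(src) if isinstance(src,str) else src
    im=cv2.resize(im[y0:y1,x0:x1],None,fx=s,fy=s,interpolation=cv2.INTER_CUBIC)
    draw(im,n,sets,s,np.array([x0,y0])); cv2.imwrite(out,im)
E
cat > fit0.py <<'E'
from h import *
c=lambda u,v:(220+u/3.5,95+v/3.5)
print("camC",[(-INF[n]["R"].T@INF[n]["t"]).round(3) for n in INF])
f=back("top",c(374,262),.045); v=back("top",c(641,298),.037); h=back("top",c(218,318),.136)
print(f,v,np.linalg.norm(f-v),h)
for q in [(488,100)]: print("mc",back("top",c(*q),0.0))
print("beaker",back("top",c(574,450),.059)); print("meter",back("top",c(375,490),.02)); print("gtip",back("top",c(395,480),.136))
E
python3 fit0.py
```

```text
camC [array([0.239, 0.639, 0.821]), array([ 0.423, -0.159,  1.261])]
[ 0.5980736  -0.14572396  0.045     ] [ 0.57530679 -0.33425112  0.037     ] 0.1900652964604297 [ 0.54724298 -0.04545857  0.136     ]
mc [ 0.72556755 -0.22775612  0.        ]
beaker [ 0.46680648 -0.28495239  0.059     ]
meter [ 0.43812184 -0.14800949  0.02      ]
gtip [ 0.4433185  -0.16186005  0.136     ]
```

```bash
cat > ov.py <<'E'
from h import *
import sys
bx,by,byaw,g,cx,cy,cyaw=map(float,sys.argv[1:8]); t=sys.argv[8]
S=bracket((bx,by),byaw,g)+cylinder((cx,cy),cyaw)
overlay("pics/top0.png","top",S,(220,95,430,265),3.5,f"pics/t{t}.png")
overlay("pics/side0.png","side",S,(215,145,395,285),4,f"pics/s{t}.png")
E
python3 ov.py 0.624 -0.017 1.38 2.1 .598 -.1475 -1.691 1
```

```text
(no output)
```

View pics/t1.png

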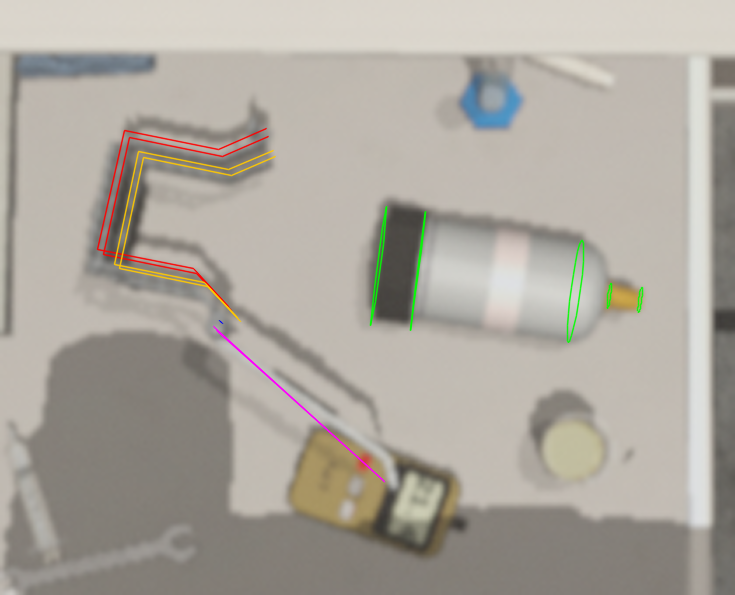

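View pics/s1.png

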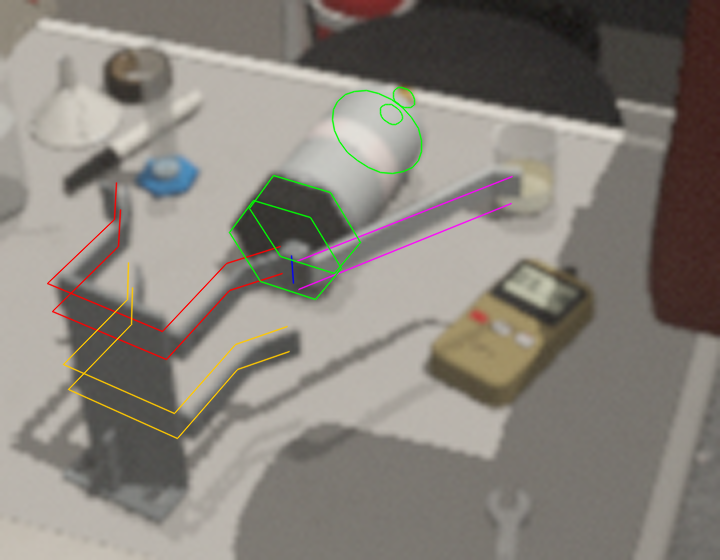

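```bash
python3 - <<'E'
import cv2
a=cv2.imread("pics/top0.png")[115:200,235:310]; cv2.imwrite("pics/top0d.png",cv2.resize(a,None,fx=7,fy=7,interpolation=cv2.INTER_CUBIC))
a=cv2.imread("pics/side0.png")[180:285,215:305]; cv2.imwrite("pics/side0d.png",cv2.resize(a,None,fx=5.5,fy=5.5,interpolation=cv2.INTER_CUBIC))
E
```

```text
(no output)
```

View pics/top0d.png

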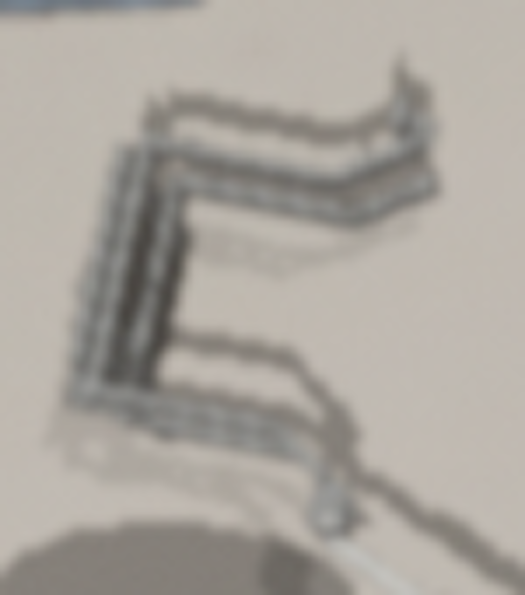

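View pics/side0d.png

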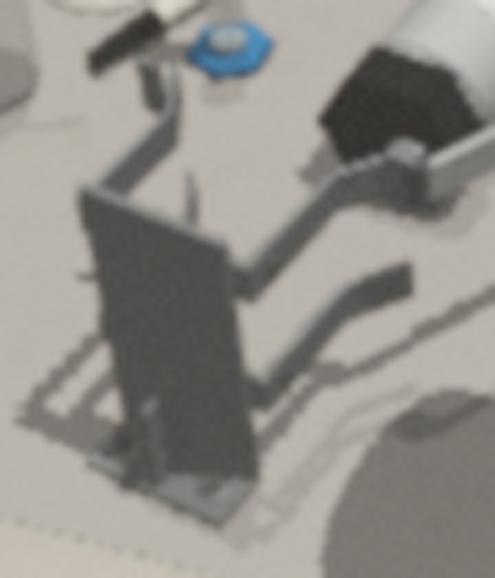

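```bash
cat > fit1.py <<'E'
from h import *
from scipy.optimize import least_squares
T=[((-.018,-.0405,.136),(350,187)),((-.018,.0405,.136),(300,420)),((-.042,.07,.138),(330,515)),((-.046,-.06,.136),(430,152))]
S=[((-.046,.06,.069),(411,264)),((-.042,.07,.138),(405,150)),((-.018,.0405,.069),(348,290))]
def f(v):
    r=[]
    for n,A,o,s in(("top",T,(235,115),7),("side",S,(215,180),5.5)):
        for L,q in A: r+=list(proj(n,place(v[:2],v[2],[L]))[0]-np.array(o)-(np.array(q)/s-.5))
    return np.array(r)
r=least_squares(f,[.62,-.02,1.38]); print(r.x,f(r.x).reshape(-1,2).round(1))
E
python3 fit1.py
```

```text
[ 0.61673627 -0.01994993  1.35211683] [[-1.  -0.8]
 [-2.1 -0. ]
 [ 0.6  1.2]
 [ 1.4 -1.2]
 [ 0.2 -1. ]
 [ 2.4  1.4]
 [-1.5 -1.5]]
```

```bash
python3 ov.py 0.617 -0.020 1.37 2.18 .597 -.147 -1.69 2; python3 - <<'E'
import cv2,numpy as np
a=cv2.imread("pics/t2.png");b=cv2.imread("pics/s2.png")
cv2.imwrite("pics/t2z.png",cv2.resize(a[80:360,60:330],None,fx=2.1,fy=2.1))
E
```

```text
(no output)
```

View pics/t2z.png

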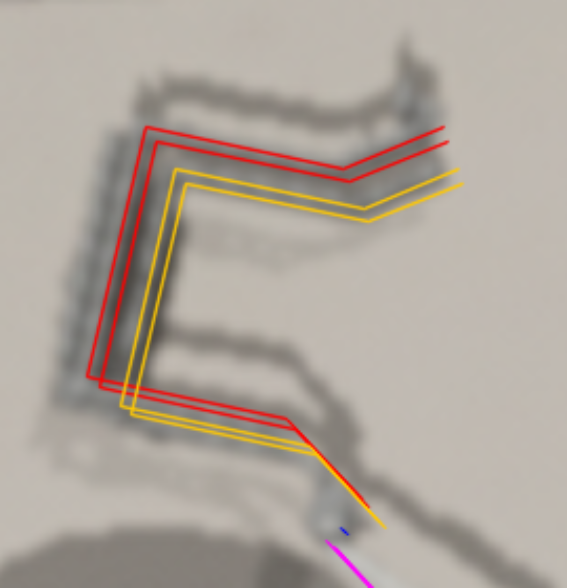

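View pics/s2.png

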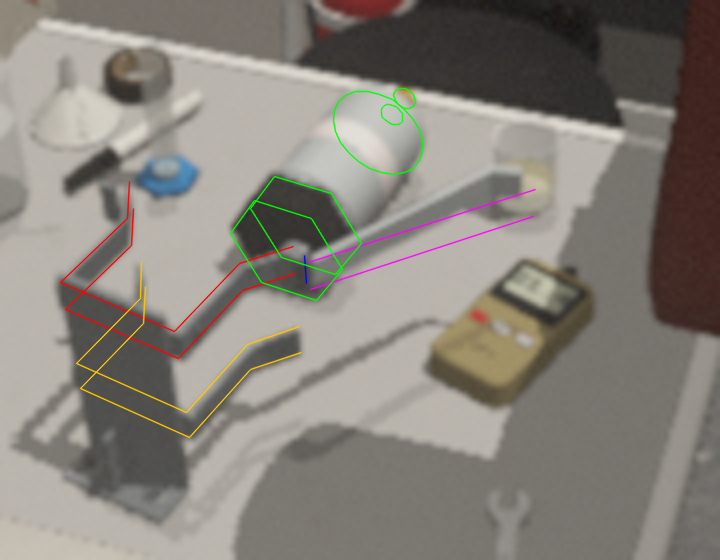

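```bash
cat >> h.py <<'E'
def Rdown(yaw_y, tilt=0, tdir=None):
    """tool y along horizontal angle yaw_y; z down tilted by tilt toward tdir (perp to y)"""
    y=np.array([np.cos(yaw_y),np.sin(yaw_y),0]); z=np.array([0,0,-1.])
    if tilt: z=np.cos(tilt)*z+np.sin(tilt)*np.array([np.cos(tdir),np.sin(tdir),0])
    return np.c_[np.cross(y,z),y,z]
def neckpos(p,yaw,th,ax=.174):
    d=np.array([np.cos(yaw),np.sin(yaw),0]); 
    return np.array([p[0],p[1],0])+d*(ax*np.cos(th)-.037*np.sin(th))+np.array([0,0,1])*(ax*np.sin(th)+.037*np.cos(th))
E
cat > ik.py <<'E'
from h import *
cp=(.597,-.147);cy=-1.69; s=np.array([.617,-.02,0]); by=1.37
for yy in(cy+np.pi/2,cy-np.pi/2):
    R=Rdown(yy)
    for th in(0,30,60,90):
        print(th,neckpos(cp,cy,np.radians(th)).round(3),solve_ik(neckpos(cp,cy,np.radians(th))-[0,0,.009],R))
bx=np.array([np.cos(by),np.sin(by),0])
for tl in(30,45,60):
  for yy in(by+np.pi/2,by-np.pi/2):
    R=Rdown(yy,np.radians(tl),by)
    for dist in(.16,.037): print(tl,dist,solve_ik(s-bx*dist+[0,0,.022],R))
E
python3 ik.py
```

```text
0 [ 0.576 -0.32   0.037] [-0.70448937  0.32140203  0.02468886  1.27408315  0.          0.98551063]
30 [ 0.581 -0.278  0.119] [-0.6489352   0.24139199  0.0812128   1.41061714  0.          1.0410648 ]
60 [ 0.59  -0.202  0.169] [-0.53820846  0.17276212  0.09483472  1.49286892  0.          1.15179154]
90 [ 0.601 -0.11   0.174] [-0.39491345  0.13445204  0.06165858  1.49800287  0.          1.29508655]
0 [ 0.576 -0.32   0.037] [-0.70448937  0.32140203  0.02468886  1.27408315  0.         -2.15608203]
30 [ 0.581 -0.278  0.119] [-0.6489352   0.24139199  0.0812128   1.41061714  0.         -2.10052785]
60 [ 0.59  -0.202  0.169] [-0.53820846  0.17276212  0.09483472  1.49286892  0.         -1.98980112]
90 [ 0.601 -0.11   0.174] [-0.39491345  0.13445204  0.06165858  1.49800287  0.         -1.84650611]
30 0.16 [-0.75271028  0.44726789  0.07476927  1.49224357  0.43980307 -2.18886495]
30 0.037 [-0.57465164  0.32077906 -0.07637774  1.38144802  0.48415782 -1.99613805]
30 0.16 [-0.75271028  0.44726789  0.07476927  1.49224357  0.43980307  0.9527277 ]
30 0.037 [-0.57465164  0.32077906 -0.07637774  1.38144802  0.48415782  1.14545461]
45 0.16 [-0.84049377  0.6797916   0.26040866  1.68958923  0.60321753 -2.38166264]
45 0.037 [-0.67730545  0.50834898  0.03991783  1.53241389  0.6794126  -2.20136846]
45 0.16 [-0.84049377  0.6797916   0.26040866  1.68958923  0.60321753  0.75993002]
45 0.037 [-0.67730545  0.50834898  0.03991783  1.53241389  0.6794126   0.9402242 ]
60 0.16 [-0.90179225  0.96949767  0.50394402  1.94591231  0.72323966 -2.60676349]
60 0.037 [-0.75072391  0.76708494  0.21870225  1.75810189  0.83060668 -2.45737965]
60 0.16 [-0.90179225  0.96949767  0.50394402  1.94591231  0.72323966  0.53482916]
60 0.037 [-0.75072391  0.76708494  0.21870225  1.75810189  0.83060668  0.684213  ]
```

```bash
python3 - <<'E'
from h import *
cp=(.597,-.147);cy=-1.69
R=Rdown(cy+np.pi/2); p=neckpos(cp,cy,0); p[2]=.20
ctrl.reach(p,R); fingers.command_gripper(.045,25)
wi=imaging.camera_info("wrist"); im=imaging.read_camera("wrist")[:,:,::-1].copy(); cv2.imwrite("pics/w1.png",im)
import pickle; pickle.dump(wi,open("w1.pkl","wb"))
for L,c,cl in cylinder(cp,cy)+bracket((.617,-.02),1.37,2.18):
    if ((L@wi["R"].T+wi["t"])[:,2]>.05).all():
        cv2.polylines(im,[proj(None,L,wi).round().astype(int).reshape(-1,1,2)],cl,c,1,cv2.LINE_AA)
cv2.imwrite("pics/w1o.png",im); o=ctrl.observe(); print(o["t"],o["tool_pos"],o["opening"])
E
```

```text
2.5417 [ 0.5762513  -0.31981528  0.20001618] 0.044763305796644386
```

View pics/w1o.png

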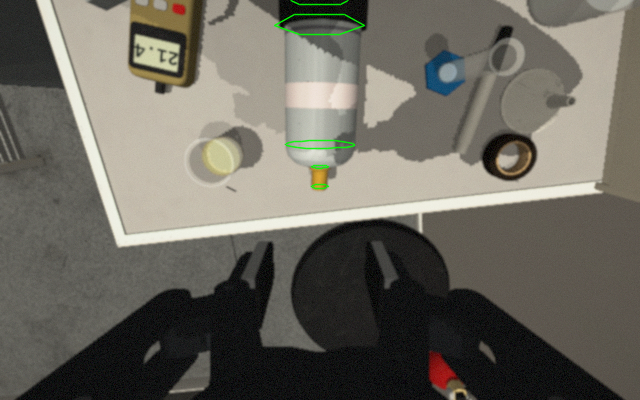

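View pics/w1.png

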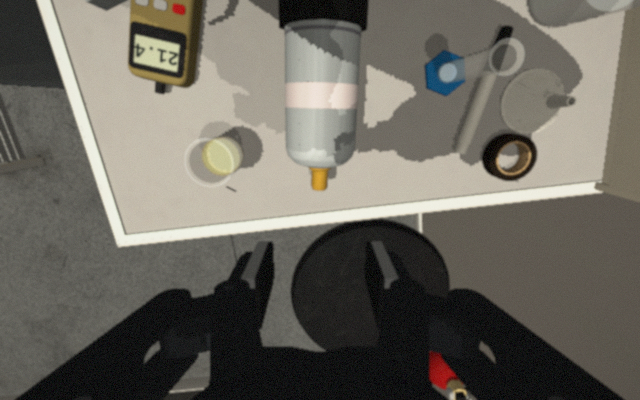

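```bash
python3 - <<'E'
from h import *
cp=(.597,-.147);cy=-1.69; ax=.176; off=.008
p=neckpos(cp,cy,0,ax)-[0,0,off]
q=p.copy(); q[2]=.2
ctrl.movel(q); ctrl.movel(p,max_speed=.12)
print(ctrl.observe()["force"].round(2))
print(fingers.command_gripper(.0,20)); o=ctrl.observe(); print(o["opening"],o["force"].round(2),o["t"])
for th in(6,12):
    ctrl.movel(neckpos(cp,cy,np.radians(th),ax)-[0,0,off],max_speed=.06)
    o=ctrl.observe(); print(th,o["tool_pos"].round(4),o["force"].round(2),o["torque"].round(2),o["opening"].round(4),o["t"])
for n in("top","side"):
    im=imaging.read_camera(n)[:,:,::-1]; cv2.imwrite(f"pics/{n}1.png",im)
a=cv2.imread("pics/side1.png")[125:265,215:395]; cv2.imwrite("pics/side1c.png",cv2.resize(a,None,fx=4,fy=4,interpolation=cv2.INTER_CUBIC))
E
```

```text
[-0.5  -0.18  0.19]
False
6.742159428771082e-05 [-0.36 -0.39 -0.41] 4.8667Traceback (most recent call last):
  File "<stdin>", line 10, in <module>
AttributeError: 'float' object has no attribute 'round'
```

```bash
python3 - <<'E'
from h import *
print(ctrl.observe()["tool_pos"],ctrl.observe()["force"])
for n in("top","side","wrist"):
    im=imaging.read_camera(n)[:,:,::-1]; cv2.imwrite(f"pics/{n}1.png",im)
a=cv2.imread("pics/side1.png")[125:265,215:395]; cv2.imwrite("pics/side1c.png",cv2.resize(a,None,fx=4,fy=4,interpolation=cv2.INTER_CUBIC))
E
```

```text
[ 0.57705732 -0.31712664  0.04789124] [ 0.03793174 -0.30562984 -0.75211654]
```

View pics/side1c.png

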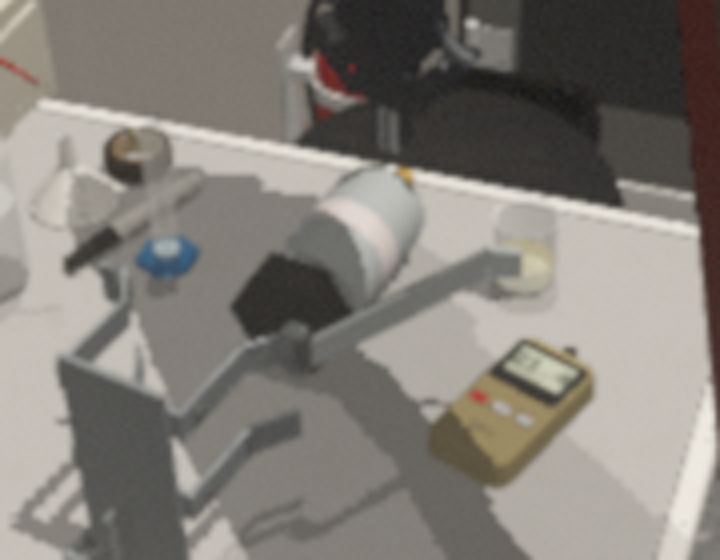

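View pics/wrist1.png

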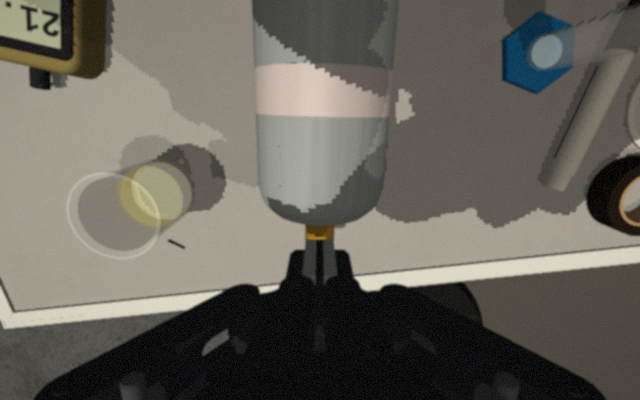

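View pics/top1.png

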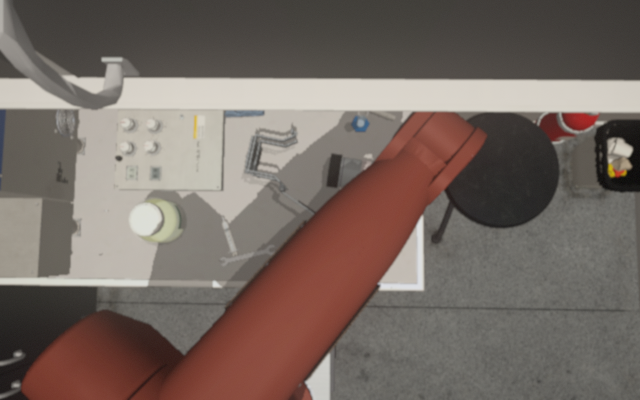

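```bash
python3 - <<'E'
from h import *
wi=imaging.camera_info("wrist"); o=ctrl.observe(); T=np.array(o["tool_pos"]); R=np.array(o["eef_rot"])
print("TCP",proj(0,T,wi), "grasp",proj(0,T+R@[0,0,-.0187],wi), "16mm back w/ edge", proj(0,T+R@[[-.011],[0],[0]].__class__([-.011,0,0]),wi),proj(0,T+R@[.011,0,0],wi))
im=cv2.imread("pics/wrist1.png")
for L,c,cl in cylinder((.597,-.147),-1.69):
    cv2.polylines(im,[proj(None,L,wi).round().astype(int).reshape(-1,1,2)],cl,c,1,cv2.LINE_AA)
cv2.circle(im,tuple(proj(0,T,wi)[0].round().astype(int)),3,(0,0,255),1)
cv2.imwrite("pics/w2o.png",cv2.resize(im[150:320,220:420],None,fx=4,fy=3.5))
E
```

```text
TCP [[319.0782086  233.96467889]] grasp [[319.02641681 247.70330135]] 16mm back w/ edge [[319.11173505 251.00805508]] [[319.04353378 216.33752489]]
```

View pics/w2o.png

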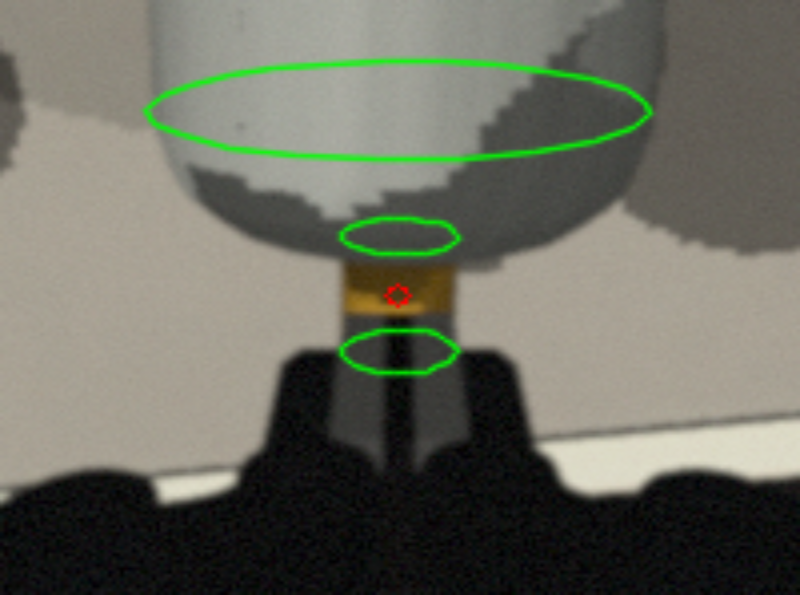

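```bash
python3 - <<'E'
from h import *
overlay("pics/side1.png","side",cylinder((.597,-.147),-1.69),(260,150,340,225),9,"pics/s3.png")
E
```

```text
(no output)
```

View pics/s3.png

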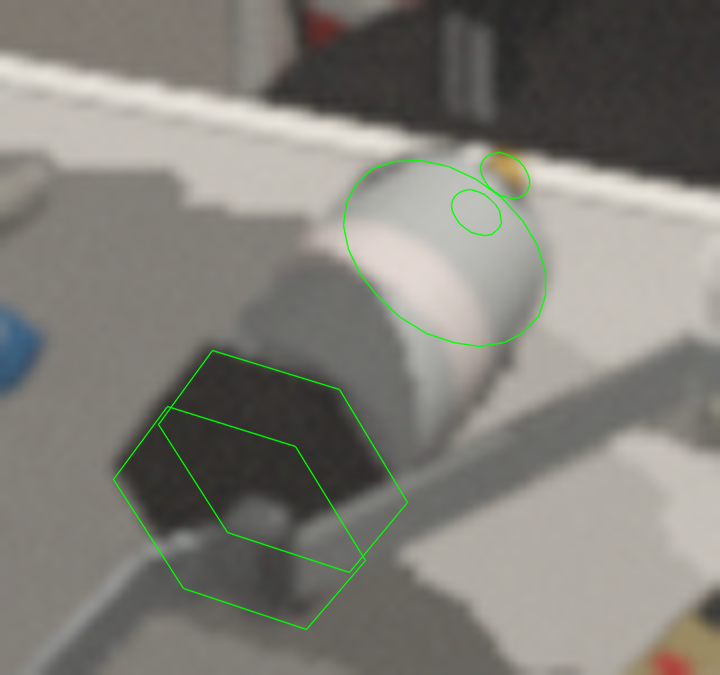

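```bash
python3 - <<'E'
from h import *
print(proj("side",[[.577,-.317,.048],[.577,-.317,.068],[.577,-.317,.037]]))
a=cv2.imread("pics/side1.png")[120:190,270:350]; cv2.imwrite("pics/s4.png",cv2.resize(a,None,fx=9,fy=8,interpolation=cv2.INTER_CUBIC))
E
```

```text
[[313.27501432 168.73628409]
 [313.17483088 163.26501935]
 [313.32924072 171.69772133]]
```

View pics/s4.png

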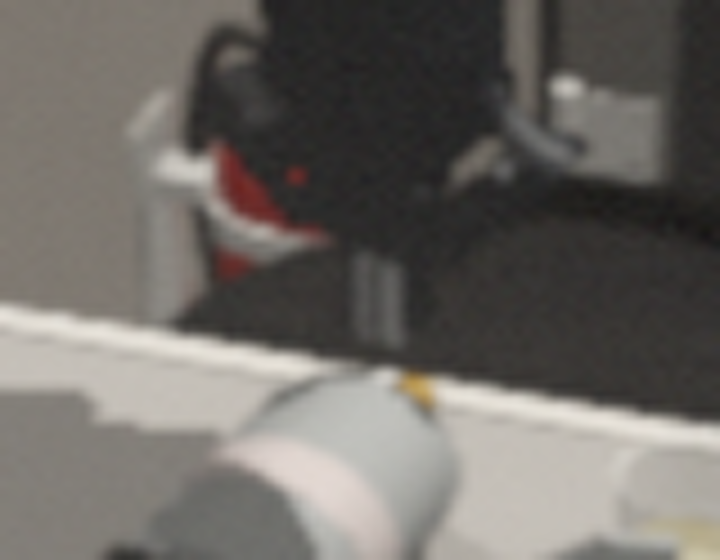

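```bash
python3 - <<'E'
from h import *
cp=(.597,-.147);cy=-1.69; ax=.176; off=.0187
p=neckpos(cp,cy,0,ax)-[0,0,off]
fingers.command_gripper(.045,25)
ctrl.movel(p,max_speed=.1)
print(ctrl.observe()["force"].round(2))
print(fingers.command_gripper(.0,20)); o=ctrl.observe(); print(o["opening"],o["force"].round(2),o["t"])
im=imaging.read_camera("wrist")[:,:,::-1]; cv2.imwrite("pics/w3.png",cv2.resize(im[130:320,200:440],None,fx=3,fy=3))
E
```

```text
[ 0.33 -0.53  0.35]
False
0.00023295010217855763 [-0.56  0.13  0.43] 6.925
```

View pics/w3.png

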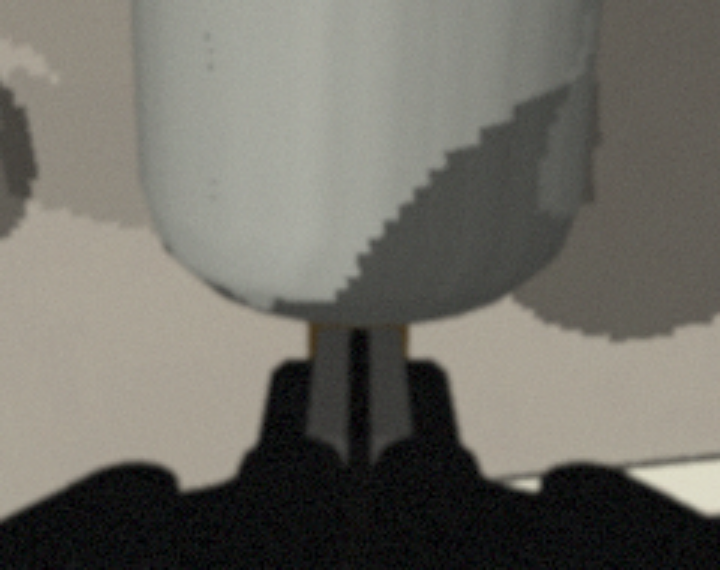

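```bash
python3 - <<'E'
from h import *
im=imaging.read_camera("side")[:,:,::-1]; cv2.imwrite("pics/side2.png",im)
a=im[120:190,270:350]; cv2.imwrite("pics/s5.png",cv2.resize(a,None,fx=9,fy=8,interpolation=cv2.INTER_CUBIC))
o=ctrl.observe();T=o["tool_pos"];print(T,o["joints"],o["eef_rot"]); wi=imaging.camera_info("wrist"); R=o["eef_rot"]
for x in(-.011,0,.011):
  for y in(.0,.01): print(x,y,[proj(0,T+R@[x,y,z],wi)[0].round(1).tolist() for z in(0,-.01,-.02,-.03,-.04,-.05)])
E
```

```text
[ 0.57612144 -0.32175536  0.01838132] [-7.07017708e-01  3.29944007e-01  1.70870525e-02  1.25780966e+00
 -1.92660173e-06  9.82925218e-01] [[ 1.18864904e-01  9.92910432e-01  9.73675827e-05]
 [ 9.92910434e-01 -1.18864896e-01 -8.57206045e-05]
 [-7.35392948e-05  1.06866460e-04 -9.99999992e-01]]
-0.011 0.0 [[319.1, 251.0], [319.1, 258.8], [319.1, 267.5], [319.0, 277.2], [319.0, 288.1], [319.0, 300.6]]
-0.011 0.01 [[335.8, 251.0], [336.7, 258.8], [337.7, 267.4], [338.8, 277.2], [340.0, 288.1], [341.4, 300.6]]
0 0.0 [[319.1, 233.9], [319.1, 240.9], [319.0, 248.7], [319.0, 257.5], [319.0, 267.4], [318.9, 278.7]]
0 0.01 [[336.1, 233.9], [337.0, 240.9], [338.0, 248.7], [339.1, 257.5], [340.4, 267.4], [341.9, 278.7]]
0.011 0.0 [[319.1, 216.3], [319.0, 222.5], [319.0, 229.3], [319.0, 237.1], [318.9, 245.8], [318.9, 255.8]]
0.011 0.01 [[336.3, 216.3], [337.3, 222.4], [338.3, 229.3], [339.5, 237.0], [340.8, 245.8], [342.3, 255.8]]
```

View pics/s5.png

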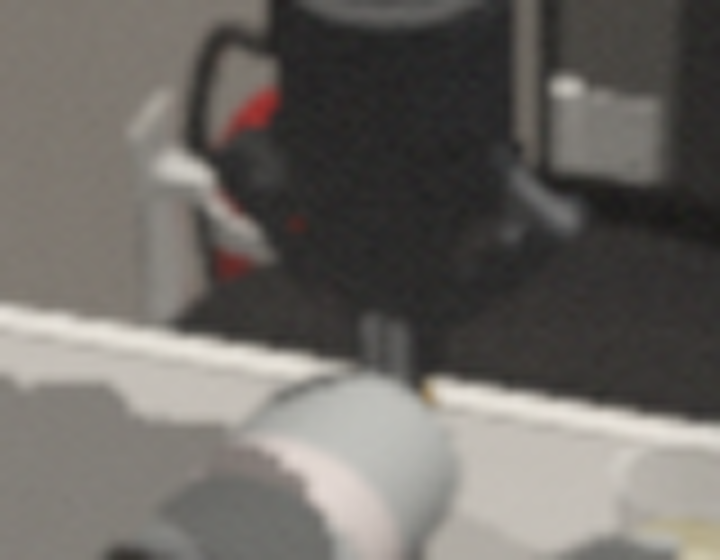

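```bash
python3 - <<'E'
from h import *
cp=(.597,-.147);cy=-1.69; ax=.176
p=neckpos(cp,cy,0,ax); p[2]=.005
fingers.command_gripper(.045,25); im=imaging.read_camera("wrist")[:,:,::-1]; cv2.imwrite("pics/w4.png",cv2.resize(im[130:320,200:440],None,fx=3,fy=3))
ctrl.movel(p,max_speed=.06)
print(ctrl.observe()["force"].round(2))
print(fingers.command_gripper(.010,20)); o=ctrl.observe(); print(o["opening"],o["force"].round(2),o["t"])
im=imaging.read_camera("wrist")[:,:,::-1]; cv2.imwrite("pics/w5.png",cv2.resize(im[130:320,200:440],None,fx=3,fy=3))
E
```

```text
[ 0.53 -0.56 -0.24]
False
0.020234577160725225 [0.22 0.31 1.01] 8.3083
```

View pics/w4.png

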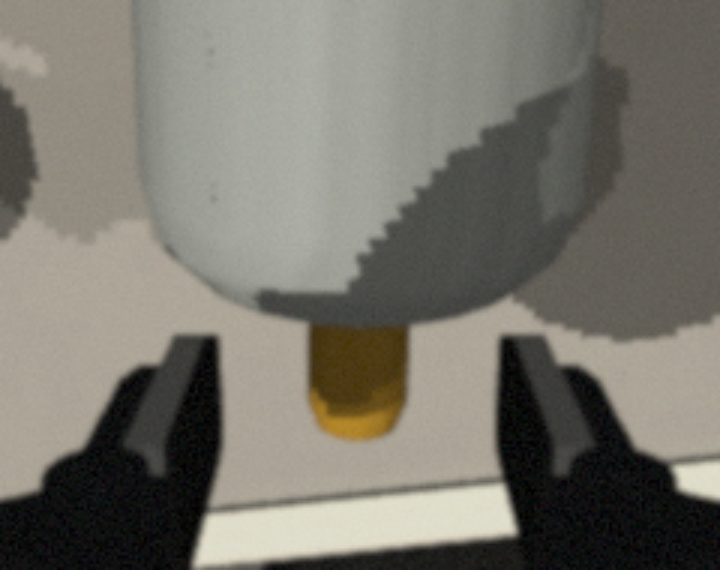

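View pics/w5.png

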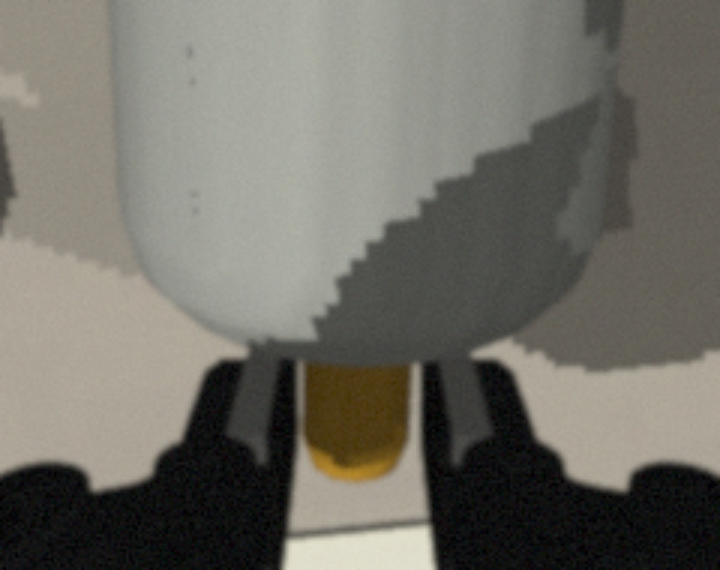

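```bash
python3 - <<'E'
from h import *
print(fingers.command_gripper(.0,20)); o=ctrl.observe(); print(o["opening"],o["force"].round(2),o["t"])
ctrl.wait(.2);o=ctrl.observe(); print(o["opening"],o["force"].round(2),o["torque"].round(2),o["t"])
im=imaging.read_camera("wrist")[:,:,::-1]; cv2.imwrite("pics/w6.png",cv2.resize(im[130:320,200:440],None,fx=3,fy=3))
E
```

```text
False
0.019917296196999217 [0.26 0.46 2.01] 8.575
0.0204816803522875 [1.06 0.57 2.39] [ 0.03 -0.15  0.07] 8.775
```

View pics/w6.png

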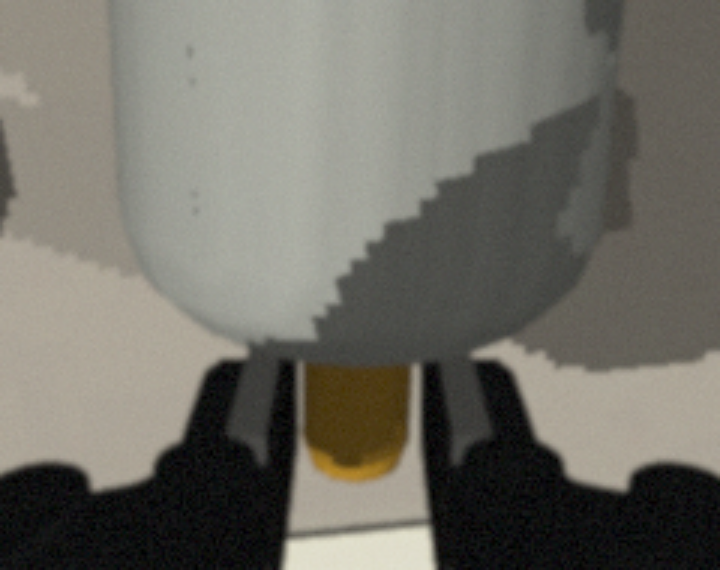

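```bash
python3 - <<'E'
from h import *
cp=(.597,-.147);cy=-1.69; ax=.177
p=neckpos(cp,cy,0,ax)
fingers.command_gripper(.032,20)
for z in(.0,-.004,-.008):
    p[2]=z
    try: ctrl.movel(p,max_speed=.04)
    except Exception as e: print(e); break
    o=ctrl.observe();print(z,o["tool_pos"].round(4),o["force"].round(2))
    if o["force"][2]>6: break
print(fingers.command_gripper(.0,20)); o=ctrl.observe(); print(o["opening"],o["force"].round(2),o["t"])
im=imaging.read_camera("wrist")[:,:,::-1]; cv2.imwrite("pics/w7.png",cv2.resize(im[130:320,200:440],None,fx=3,fy=3))
im=imaging.read_camera("side")[:,:,::-1]; a=im[120:190,270:350]; cv2.imwrite("pics/s7.png",cv2.resize(a,None,fx=9,fy=8,interpolation=cv2.INTER_CUBIC))
E
```

```text
0.0 [ 0.5756 -0.3225 -0.0007] [-0.37 -1.    0.06]
-0.004 [ 0.5757 -0.3225 -0.0044] [ 0.68 -1.88  0.18]
-0.008 [ 0.5758 -0.3225 -0.0084] [ 0.45 -0.81 -0.45]
False
0.01687348422476472 [ 1.42 -1.03 -0.83] 10.1417
```

View pics/w7.png

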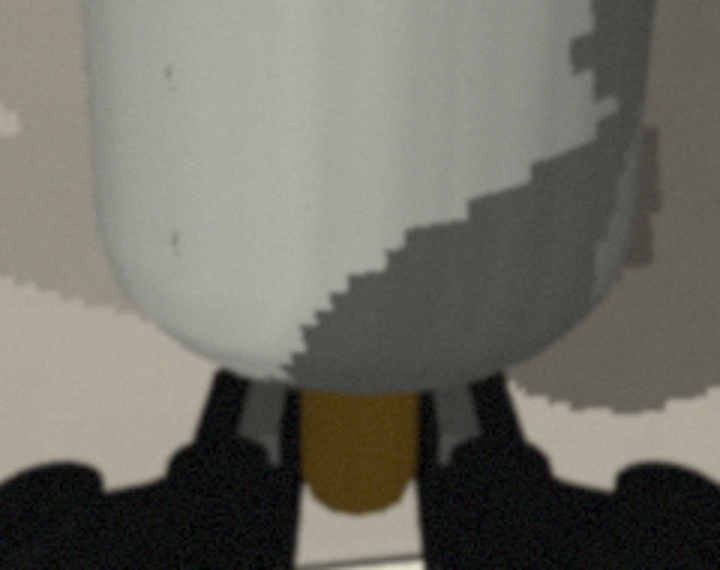

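View pics/s7.png

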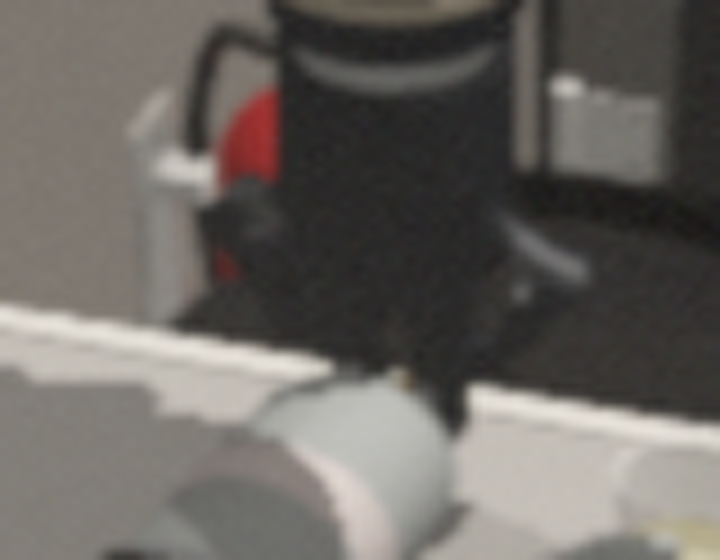

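```bash
cat > tip.py <<'E'
from h import *
import sys
cp=(.597,-.147);cy=-1.69; ax=.1765; off=.0452
def pose(thd,k=.4):
    th=np.radians(thd); R=Rdown(cy+np.pi/2,k*th,cy) if thd else Rdown(cy+np.pi/2)
    return neckpos(cp,cy,th,ax)+off*R[:,2],R
if __name__=="__main__":
    lo,hi,st,sp=map(float,sys.argv[1:5])
    seq=np.arange(lo,hi+.1,st)
    for t in seq: assert solve_ik(*pose(t)) is not None,t
    for t in seq:
        p,R=pose(t); ctrl.movel(p,max_speed=sp,rot=R)
        o=ctrl.observe(); print(t,np.round(o["force"],1),np.round(o["torque"],2),round(float(o["opening"]),4),round(o["t"],2))
    for n in("top","side","wrist"):
        cv2.imwrite(f"pics/{n}_{int(hi)}.png",imaging.read_camera(n)[:,:,::-1])
    a=cv2.imread(f"pics/side_{int(hi)}.png")[105:265,205:385]; cv2.imwrite(f"pics/sc_{int(hi)}.png",cv2.resize(a,None,fx=3.7,fy=3.7,interpolation=cv2.INTER_CUBIC))
E
python3 -c "
from tip import *
for t in range(0,91,10): print(t,solve_ik(*pose(t)))"
python3 tip.py 5 20 5 .05
```

```text
0 [-0.70770831  0.35037463 -0.00789758  1.21252412  0.          0.98229169]
10 [-0.66950214  0.28291211 -0.03379198  1.21754088 -0.05949331  1.01941014]
20 [-0.62277664  0.22189224 -0.05664373  1.22454494 -0.12220062  1.0630792 ]
30 [-0.56749225  0.17011831 -0.07526631  1.23354394 -0.18848198  1.11381826]
40 [-0.50402487  0.13045965 -0.08847356  1.24463366 -0.25834288  1.17203346]
50 [-0.43330988  0.10565986 -0.09510935  1.25804297 -0.33131426  1.23794853]
60 [-0.3569278   0.09808413 -0.09408888  1.27415749 -0.40639199  1.31152935]
70 [-0.27707088  0.10944553 -0.08445409  1.29349934 -0.48209183  1.39241675]
80 [-0.1963594   0.14057734 -0.06543872  1.31665303 -0.55664744  1.47988627]
90 [-0.11753882  0.19132311 -0.03652836  1.34415444 -0.62831752  1.5728542 ]
5.0 [ 1.4 -3.  -1.4] [-0.58 -0.09 -0.11] 0.0172 10.7
10.0 [ 0.2 -1.2 -2.2] [-0.28 -0.06 -0.02] 0.0169 11.16
15.0 [ 0.9 -1.1 -3. ] [-0.12 -0.13 -0.13] 0.017 11.62
20.0 [ 1.  -0.7 -2.6] [-0.13 -0.11 -0.05] 0.0173 12.07
```

View pics/sc_20.png

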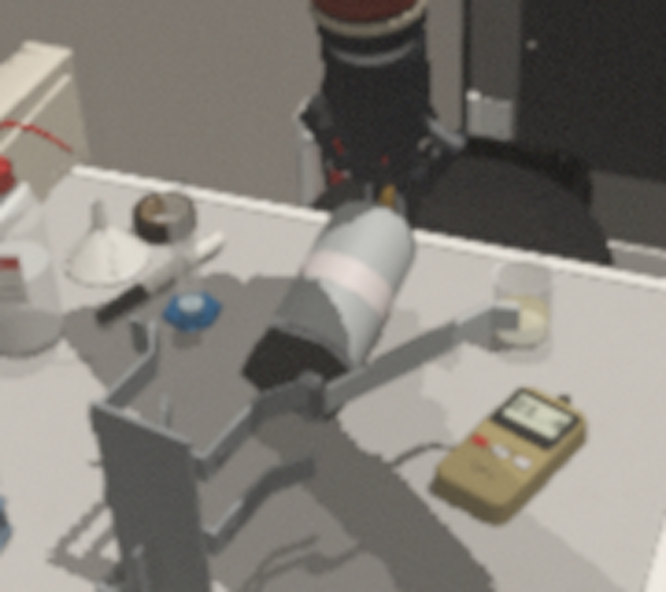

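```bash
python3 tip.py 25 60 5 .06
```

```text
25.0 [ 1.  -0.4 -2. ] [-0.1  -0.09 -0.07] 0.0168 12.62
30.0 [ 0.4 -1.3 -1.4] [-0.26 -0.08 -0.06] 0.0169 13.02
35.0 [ 0.7 -1.9 -1.4] [-0.28 -0.07 -0.07] 0.017 13.42
40.0 [ 0.  -2.2  0.1] [-0.41 -0.03 -0.03] 0.017 13.82
45.0 [ 1.4 -2.3  1. ] [-0.53 -0.06  0.01] 0.017 14.22
50.0 [ 0.1 -3.7  1.4] [-0.55 -0.04  0.02] 0.0173 14.62
55.0 [ 0.9 -2.4  2.2] [-0.6  -0.07  0.03] 0.0172 15.01
60.0 [ 0.8 -1.7  3. ] [-0.52 -0.12  0.07] 0.0169 15.4
```

View pics/sc_60.png

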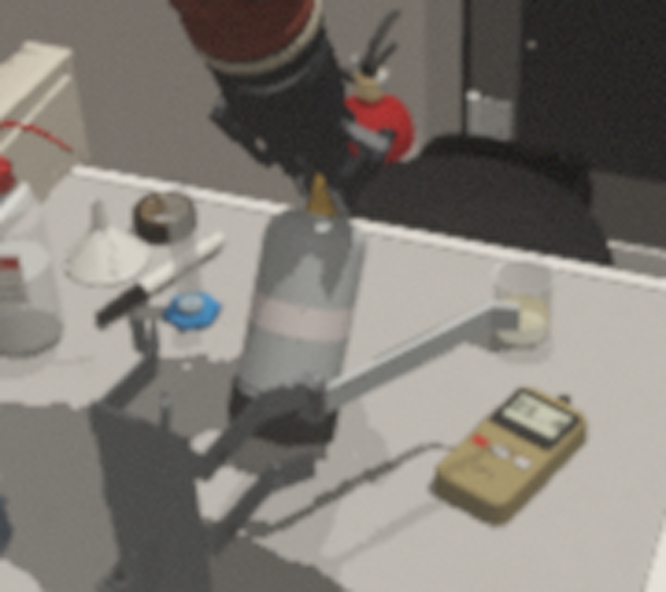

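```bash
python3 tip.py 65 86 3 .05
```

```text
65.0 [-0.1 -2.6  1.2] [-0.3  -0.13 -0.  ] 0.0169 15.99
68.0 [ 0.1 -1.8  0.8] [-0.27 -0.1   0.04] 0.0172 16.32
71.0 [ 1.4 -1.9 -0.1] [-0.09 -0.18  0.04] 0.0171 16.64
74.0 [ 0.2 -0.5 -0.3] [ 0.01 -0.09  0.09] 0.0167 16.97
77.0 [ 0.4 -1.2 -1.5] [ 0.18 -0.14  0.04] 0.0174 17.29
80.0 [ 1.1 -0.3 -0.8] [ 0.23 -0.07 -0.06] 0.0174 17.62
83.0 [ 0.2 -1.  -1.4] [ 0.23 -0.04  0.03] 0.0173 17.94
86.0 [-0.3 -1.5  1.5] [-0.01  0.02 -0.03] 0.017 18.27
```

View pics/sc_86.png

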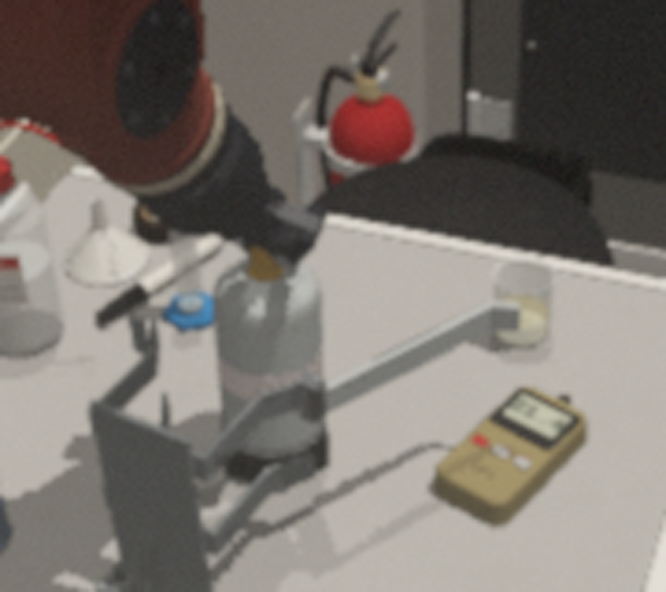

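View pics/wrist_86.png

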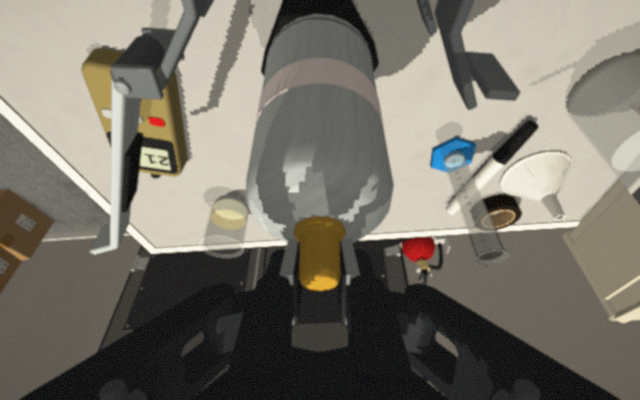

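```bash
python3 - <<'E'
from h import *
import pickle
fingers.command_gripper(.05,20); ctrl.wait(.3)
o=ctrl.observe(); print(o["force"],o["t"])
ctrl.movel(np.array(o["tool_pos"])-.09*np.array(o["eef_rot"])[:,2],max_speed=.15)
wi=imaging.camera_info("wrist"); pickle.dump(wi,open("w8.pkl","wb"))
for n in("top","side","wrist"): cv2.imwrite(f"pics/{n}8.png",imaging.read_camera(n)[:,:,::-1])
a=cv2.imread("pics/side8.png")[105:265,205:385]; cv2.imwrite("pics/side8c.png",cv2.resize(a,None,fx=3.7,fy=3.7,interpolation=cv2.INTER_CUBIC))
a=cv2.imread("pics/top8.png")[95:265,220:430]; cv2.imwrite("pics/top8c.png",cv2.resize(a,None,fx=3.5,fy=3.5,interpolation=cv2.INTER_CUBIC))
print(ctrl.observe()["tool_pos"],ctrl.observe()["t"])
E
```

```text
[ 0.06006769 -0.81895583  0.12041638] 19.1333
[ 0.60232651 -0.09788803  0.21438685] 20.0333
```

View pics/side8c.png

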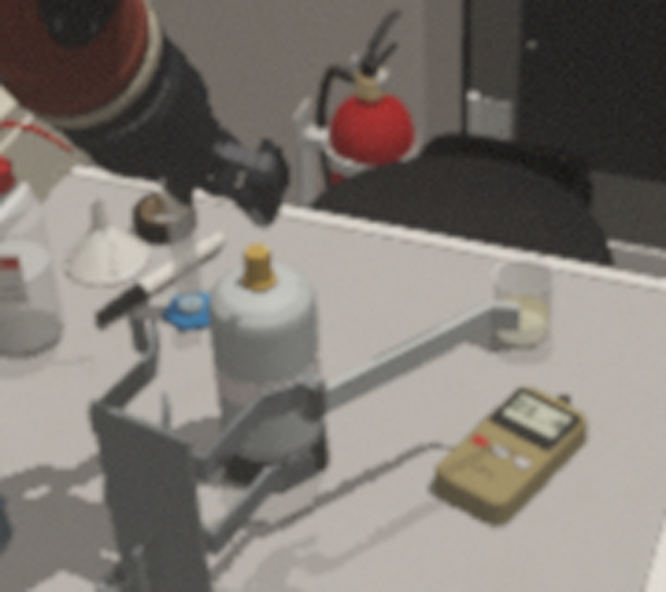

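View pics/wrist8.png

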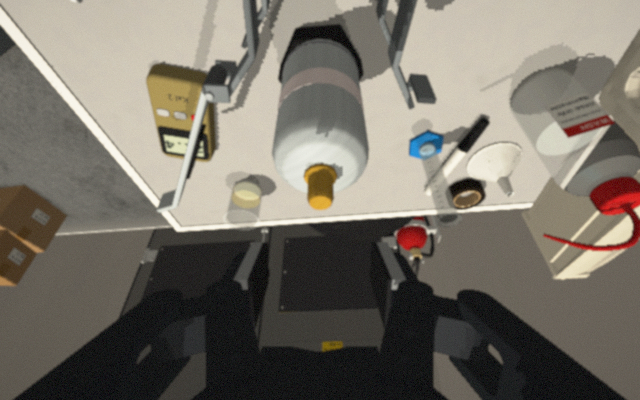

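View pics/top8c.png

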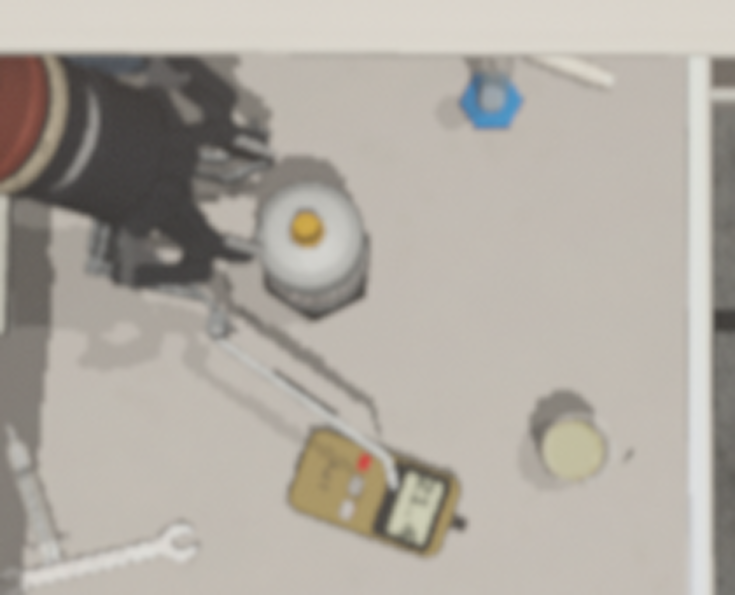

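```bash
cat > ow.py <<'E'
from h import *
import pickle,sys
def stand(p):
    a=np.linspace(0,2*np.pi,30)
    return [(np.c_[p[0]+r*np.cos(a),p[1]+r*np.sin(a),0*a+z],(0,255,0),True) for r,z in((.037,0),(.0365,.14),(.009,.186),(.009,.164))]
if __name__=="__main__":
    v=list(map(float,sys.argv[3:9])); wi=pickle.load(open(sys.argv[1],"rb")); im=cv2.imread(sys.argv[2])
    im=cv2.resize(im[0:230,130:470],None,fx=2.3,fy=2.3,interpolation=cv2.INTER_CUBIC)
    for L,c,cl in stand(v[4:6])+bracket(v[:2],v[2],v[3]):
        q=(proj(0,L,wi)-[130,0]+.5)*2.3
        cv2.polylines(im,[q.round().astype(int).reshape(-1,1,2)],cl,c,1,cv2.LINE_AA)
    cv2.imwrite(sys.argv[9],im)
E
python3 -c "
from h import *
print(back('top',(220+307/3.5-.5,95+228/3.5-.5),.186))"
python3 ow.py w8.pkl pics/wrist8.png .617 -.020 1.37 2.18 .601 -.110 pics/w8o.png
```

```text
[ 0.59994679 -0.10404868  0.186     ]
```

View pics/w8o.png

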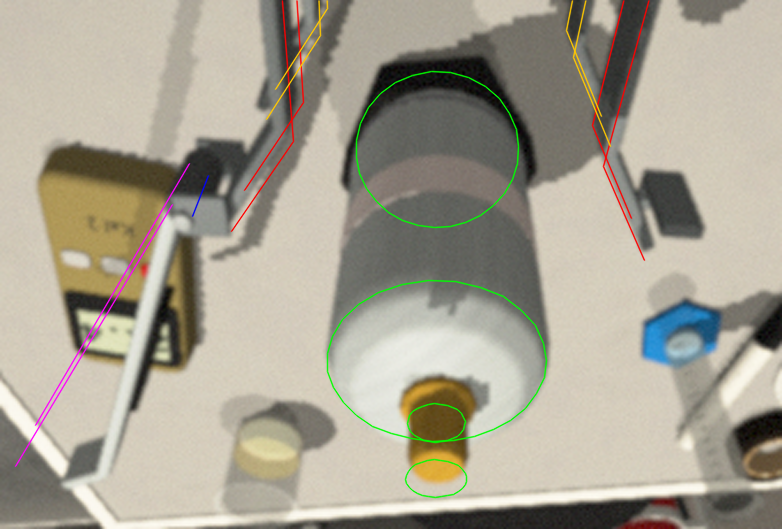

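```bash
cat > push.py <<'E'
from h import *
S=np.array([.617,-.02,0]); BY=1.37; bx=np.array([np.cos(BY),np.sin(BY),0]); byv=np.array([-np.sin(BY),np.cos(BY),0])
R45=Rdown(BY-np.pi/2,np.radians(45),BY); E=.030
def tipp(along,z,lat=0): return S+bx*along+byv*lat+np.array([0,0,z])+E*R45[:,2]
E
python3 - <<'E'
from push import *
for a,z in((-.18,.26),(-.165,.02),(-.13,.02),(-.045,.02)): print(solve_ik(tipp(a,z),R45))
o=ctrl.observe(); T=np.array(o["tool_pos"])
ctrl.movel(T+[0,0,.07],max_speed=.2)
ctrl.reach(tipp(-.18,.26),R45)
fingers.command_gripper(.025,20)
print(ctrl.observe()["t"])
ctrl.movel(tipp(-.172,.02),max_speed=.15)
o=ctrl.observe(); print(o["t"],o["force"])
for n in("top","side"): cv2.imwrite(f"pics/{n}9.png",imaging.read_camera(n)[:,:,::-1])
a=cv2.imread("pics/side9.png")[105:265,205:385]; cv2.imwrite("pics/side9c.png",cv2.resize(a,None,fx=3.7,fy=3.7,interpolation=cv2.INTER_CUBIC))
a=cv2.imread("pics/top9.png")[95:265,220:430]; cv2.imwrite("pics/top9c.png",cv2.resize(a,None,fx=3.5,fy=3.5,interpolation=cv2.INTER_CUBIC))
E
```

```text
[-0.83902243  0.5643592   0.50287755  2.04661931  0.60397115  0.76146492]
[-0.82060001  0.67977026  0.21711653  1.63438116  0.61331278  0.7808189 ]
[-0.77595685  0.62834925  0.14879069  1.58943924  0.63519791  0.82877818]
[-0.65815934  0.52034069  0.01167132  1.47795987  0.6872714   0.9627386 ]
22.0
23.75 [ 0.02495703 -0.09594576 -0.10841821]
```

View pics/side9c.png

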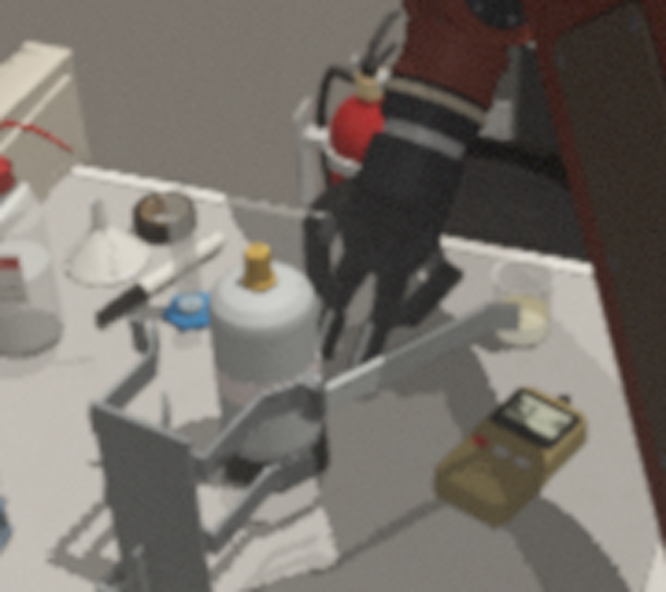

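View pics/top9c.png

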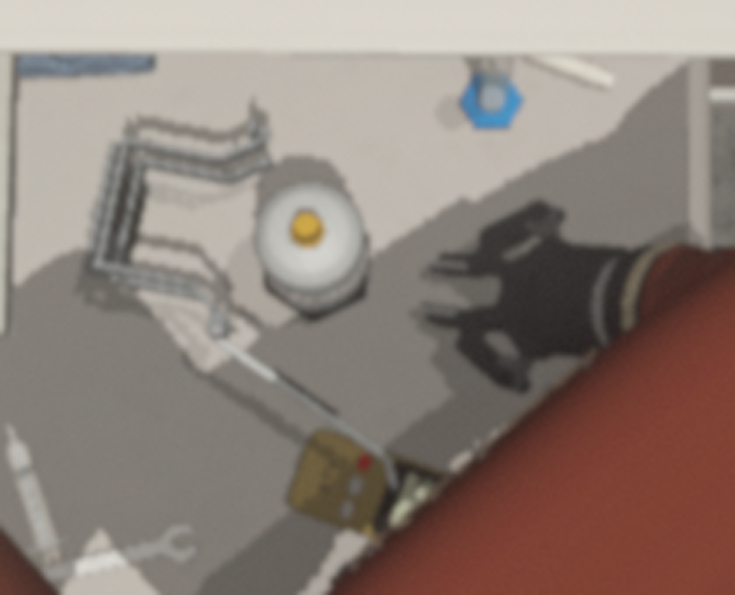

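```bash
python3 - <<'E'
from push import *
for e in(.0,.015,.03,.045):
    P=[tipp(-.172,.02,l)-R45[:,2]*e for l in(.018,-.018)]
    print(e,((proj("side",P)-[205,105]+.5)*3.7).round(),((proj("top",P)-[220,95]+.5)*3.5).round())
a=cv2.imread("pics/side9.png")[165:225,280:340]; cv2.imwrite("pics/side9d.png",cv2.resize(a,None,fx=10,fy=10,interpolation=cv2.INTER_CUBIC))
E
```

```text
0.0 [[347. 411.]
 [307. 394.]] [[401. 312.]
 [411. 264.]]
0.015 [[354. 392.]
 [313. 376.]] [[416. 313.]
 [426. 265.]]
0.03 [[361. 373.]
 [320. 357.]] [[430. 315.]
 [441. 266.]]
0.045 [[368. 354.]
 [327. 339.]] [[445. 316.]
 [456. 267.]]
```

View pics/side9d.png

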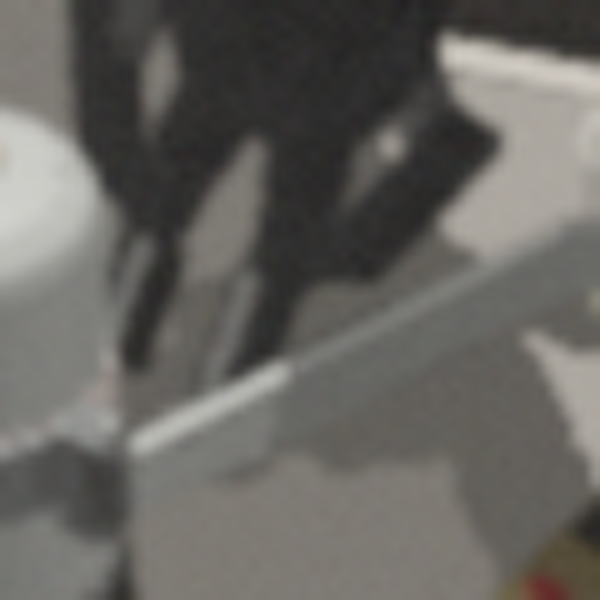

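```bash
cat > ps.py <<'E'
from push import *
import sys
tag=sys.argv[1]
for a in map(float,sys.argv[2:]):
    ctrl.movel(tipp(a,.02),max_speed=.04); o=ctrl.observe(); f=np.array(o["force"]); print(a,f.round(1),"along",round(float(f@bx),2),round(o["t"],2))
    if abs(f@bx)>20: print("stop");break
for n in("top","side"): cv2.imwrite(f"pics/{n}{tag}.png",imaging.read_camera(n)[:,:,::-1])
a=cv2.imread(f"pics/side{tag}.png")[105:265,205:385]; b=cv2.imread(f"pics/top{tag}.png")[95:265,220:430]
a=cv2.resize(a,(405,360),interpolation=cv2.INTER_CUBIC); b=cv2.resize(b,(395,320),interpolation=cv2.INTER_CUBIC)
c=np.zeros((360,800,3),np.uint8); c[:,:405]=a; c[:320,405:]=b; cv2.imwrite(f"pics/p{tag}.png",c)
E
python3 ps.py 10 -.14 -.13 -.12 -.11
```

```text
-0.14 [-0.  -0.1 -0.1] along -0.08 24.8
-0.13 [ 0.5 -0.1  0.3] along -0.01 25.2
-0.12 [-0.   0.5  0.2] along 0.48 25.6
-0.11 [ 0.4  0.5 -0.3] along 0.6 26.0
```

View pics/p10.png

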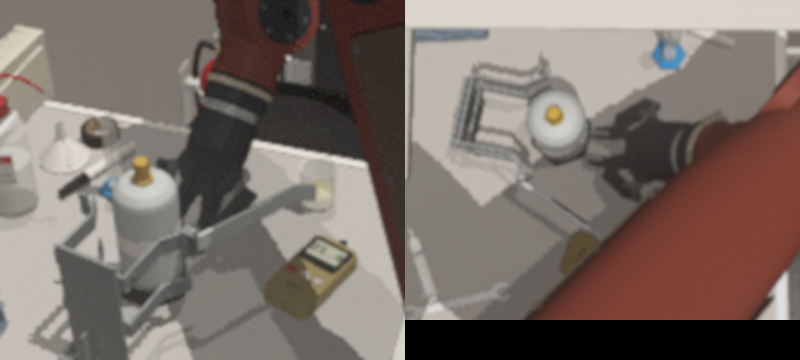

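```bash
python3 ps.py 11 -.10 -.09 -.08 -.07
```

```text
-0.1 [0.4 1.  0. ] along 1.05 26.5
-0.09 [ 0.8  0.9 -0.2] along 1.04 26.9
-0.08 [ 0.  -0.1 -0.7] along -0.08 27.3
-0.07 [-23.9 -36.8   8.7] along -40.78 27.7
stop
```

View pics/p11.png

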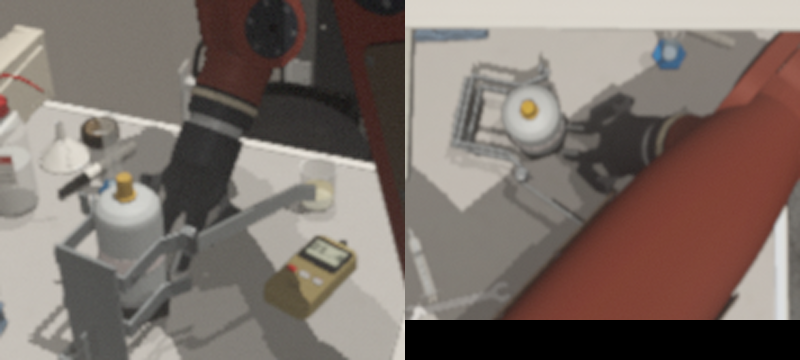

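```bash
python3 - <<'E'
from push import *
ctrl.movel(tipp(-.085,.02),max_speed=.05); o=ctrl.observe(); print(o["force"].round(1),o["t"])
for n in("top","side"): cv2.imwrite(f"pics/{n}12.png",imaging.read_camera(n)[:,:,::-1])
a=cv2.imread("pics/side12.png")[150:280,210:330]; cv2.imwrite("pics/side12c.png",cv2.resize(a,None,fx=5.5,fy=4.6,interpolation=cv2.INTER_CUBIC))
a=cv2.imread("pics/top12.png")[110:200,235:345]; cv2.imwrite("pics/top12c.png",cv2.resize(a,None,fx=6.5,fy=6.5,interpolation=cv2.INTER_CUBIC))
E
```

```text
[-0.5 -0.6 -0.5] 28.25
```

View pics/side12c.png

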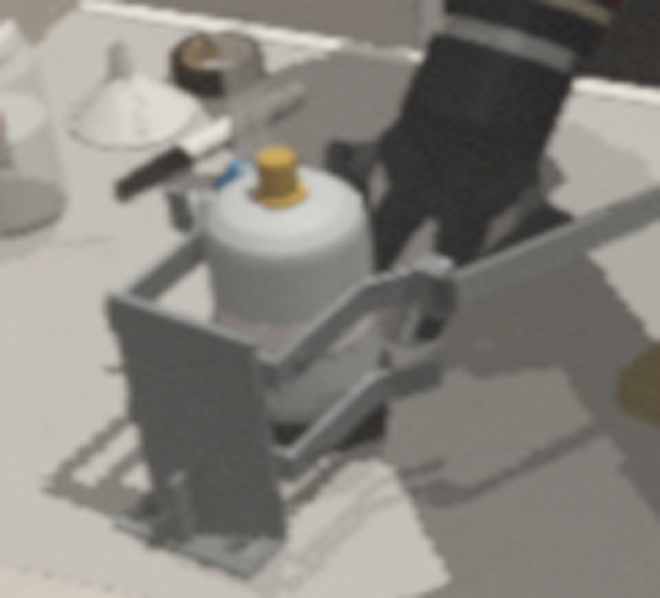

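View pics/top12c.png

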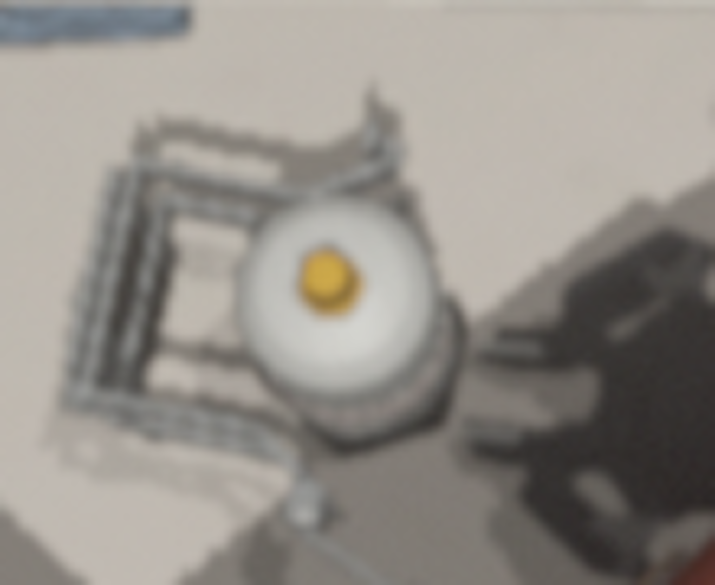

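```bash
python3 - <<'E'
from push import *
k=lambda u,v:(235+u/6.5-.5,110+v/6.5-.5)
n=back("top",k(329,275),.186); b=back("top",k(337,294),.14); print(n,b)
for q in(n,b): d=q-S; print("along",d[:2]@bx[:2],"lat",d[:2]@byv[:2])
St=bracket(S,BY)
from ow import stand
overlay("pics/top12.png","top",St+stand(n),(235,110,345,200),6.5,"pics/t12o.png")
overlay("pics/side12.png","side",St+stand(n),(210,150,330,280),4.6,"pics/s12o.png")
E
```

```text
[ 0.61690169 -0.05527906  0.186     ] [ 0.61845242 -0.05378463  0.14      ]
along -0.03458984467894986 lat -0.006940059149854887
along -0.03281614607968491 lat -0.00816157402805976
```

View pics/t12o.png

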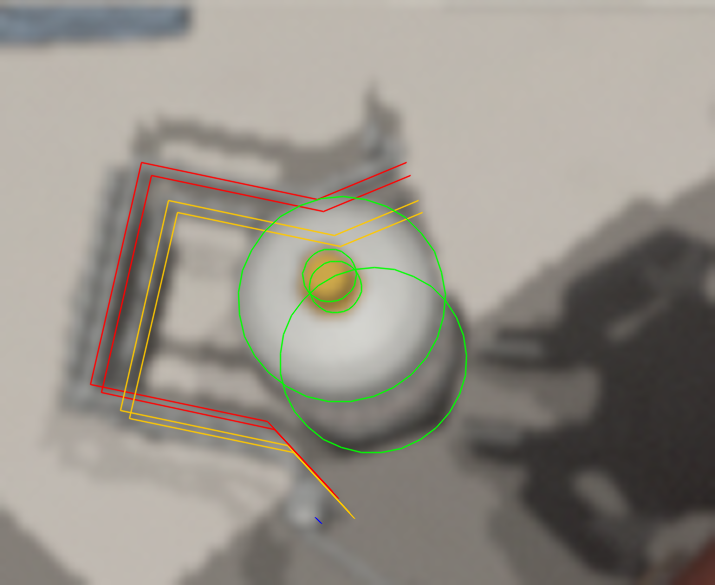

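View pics/s12o.png

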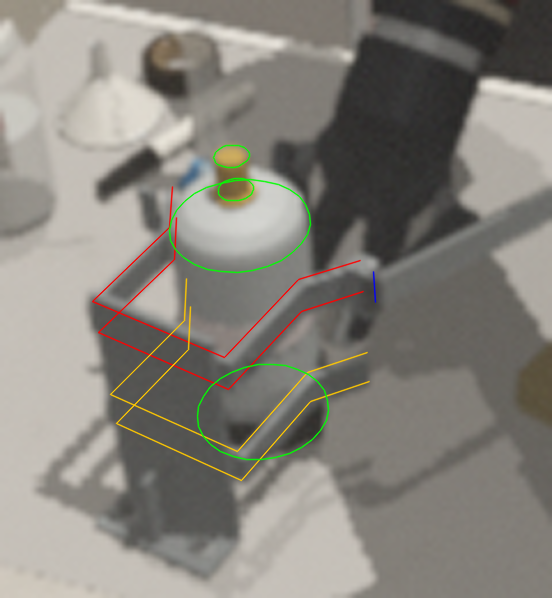

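```bash
sed -i 's/^S=np.array.*; BY/S=np.array([.619,-.016,0]); BY/' push.py; sed -i 's/tipp(a,.02)/tipp(a,.027)/; s/>20/>14/' ps.py; cat push.py | head -3
python3 - <<'E'
from push import *
ctrl.movel(tipp(-.115,.027),max_speed=.1); fingers.command_gripper(.05,20); print(ctrl.observe()["t"])
E
python3 ps.py 13 -.095 -.085 -.08 -.075 -.07
```

```text
from h import *
S=np.array([.619,-.016,0]); BY=1.37; bx=np.array([np.cos(BY),np.sin(BY),0]); byv=np.array([-np.sin(BY),np.cos(BY),0])
R45=Rdown(BY-np.pi/2,np.radians(45),BY); E=.030
29.1333
-0.095 [-0.3  0.3 -0. ] along 0.2 29.78
-0.085 [ 0.3  0.4 -0.2] along 0.5 30.18
-0.08 [-0.2 -0.5  0.4] along -0.52 30.46
-0.075 [ 0.1 -0.1 -0.3] along -0.09 30.73
-0.07 [ 1.6 -1.2 -0.9] along -0.85 31.01
```

View pics/p13.png

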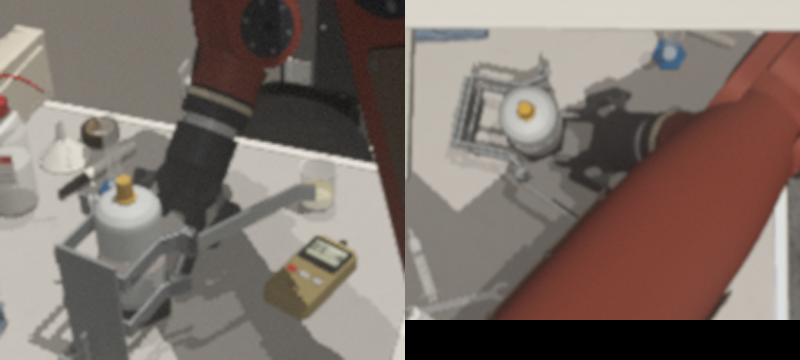

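```bash
python3 - <<'E'
from push import *
a=cv2.imread("pics/top13.png")[110:200,235:345]; cv2.imwrite("pics/top13c.png",cv2.resize(a,None,fx=6.5,fy=6.5,interpolation=cv2.INTER_CUBIC))
E
```

```text
(no output)
```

View pics/top13c.png

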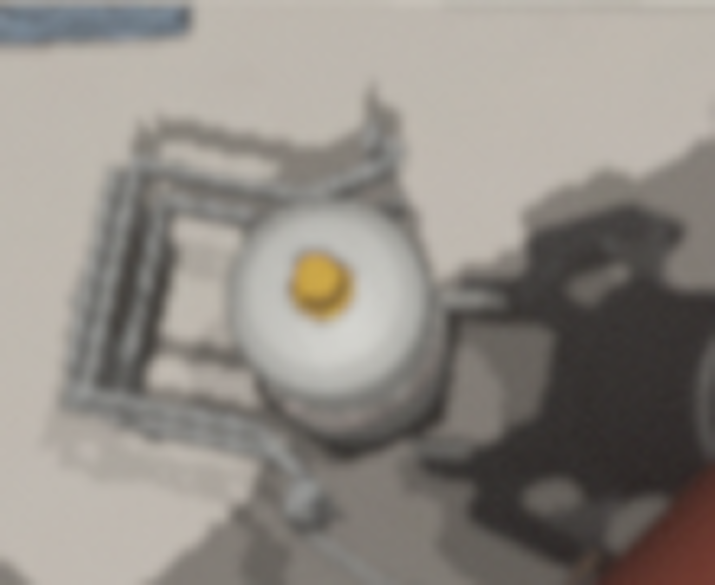

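```bash
python3 ps.py 14 -.065 -.06 -.055 -.05; python3 - <<'E'
import cv2
a=cv2.imread("pics/top14.png")[110:200,235:345]; cv2.imwrite("pics/top14c.png",cv2.resize(a,None,fx=6.5,fy=6.5,interpolation=cv2.INTER_CUBIC))
E
```

```text
-0.065 [ 1.7 -1.3 -0.3] along -0.9 31.38
-0.06 [ 2.2 -0.8 -0.1] along -0.38 31.66
-0.055 [ 1.8 -1.5 -0.1] along -1.07 31.93
-0.05 [ 1.4 -0.5  0.1] along -0.17 32.21
```

View pics/top14c.png

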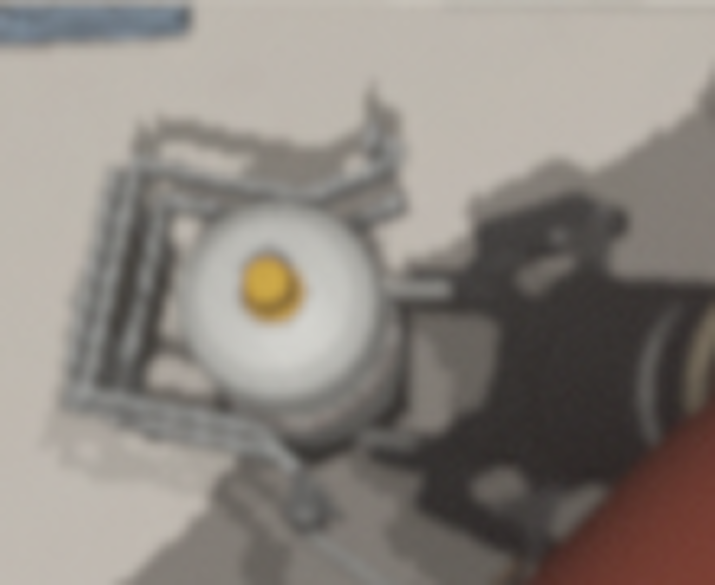

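View pics/p14.png

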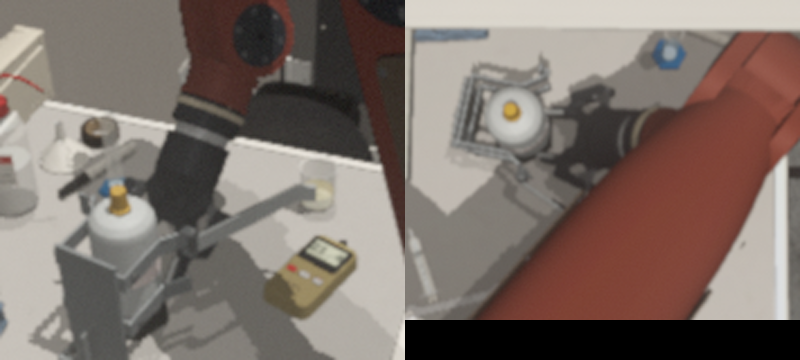

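```bash
python3 ps.py 15 -.046 -.042 -.038 -.035 -.032 -.029 -.026; python3 - <<'E'
import cv2
a=cv2.imread("pics/top15.png")[110:200,235:345]; cv2.imwrite("pics/top15c.png",cv2.resize(a,None,fx=6.5,fy=6.5,interpolation=cv2.INTER_CUBIC))
E
```

```text
-0.046 [ 1.7 -1.7  1.4] along -1.28 32.56
-0.042 [ 0.9 -1.9  0.1] along -1.73 32.81
-0.038 [ 0.4 -2.2  0.7] along -2.05 33.06
-0.035 [ 0.7 -2.   0.7] along -1.87 33.31
-0.032 [ 0.6 -2.8  0.8] along -2.65 33.56
-0.029 [ -5.  -13.6   1.5] along -14.35 33.81
stop
```

View pics/top15c.png

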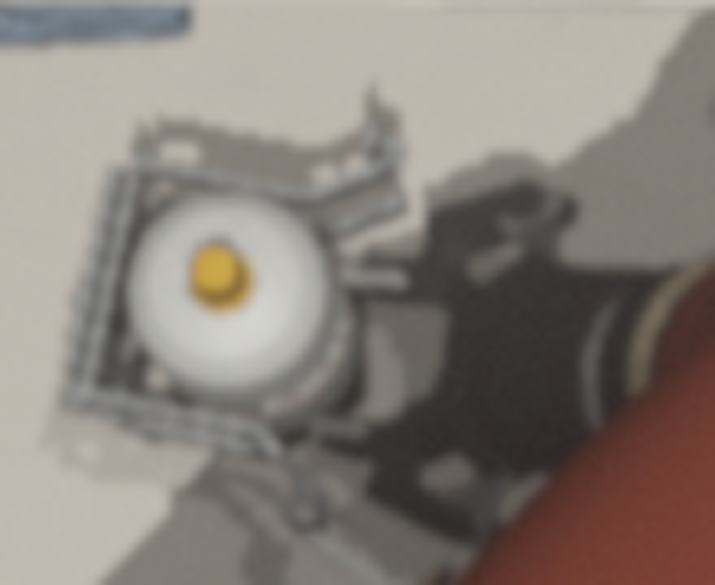

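View pics/p15.png

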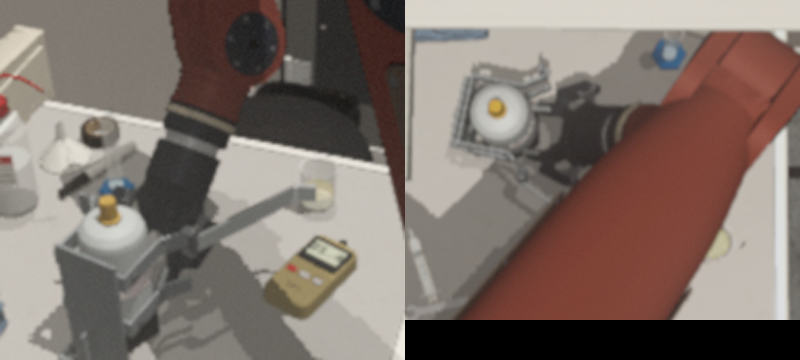

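```bash
python3 - <<'E'
from push import *
k=lambda u,v:(235+u/6.5-.5,110+v/6.5-.5)
n=back("top",k(217,269),.186); d=n-S; print(n,d[:2]@bx[:2],d[:2]@byv[:2])
p0=back("top",k(319,283),.186); p1=back("top",k(269,286),.186)
print(np.array(ctrl.observe()["tool_pos"]), [ (q-S)[:2]@bx[:2] for q in(p0,p1)], [ (q-S)[:2]@byv[:2] for q in(p0,p1)])
ctrl.movel(tipp(-.0275,.027),max_speed=.03); o=ctrl.observe();print(o["force"].round(1),o["t"])
E
```

```text
[ 0.61864718 -0.01732861  0.186     ] -0.0013722881776947202 8.073989346350725e-05
[ 0.61742419 -0.02563007  0.00568265] [np.float64(-0.03619591455277621), np.float64(-0.01987544664482616)] [np.float64(-0.002410783643985533), np.float64(0.002096673343722114)]
[ -8.2 -21.    5.1] 34.1583
```

```bash
cat > gate.py <<'E'
from push import *
S[:]=[.6188,-.0168,0]
H=S-.042*bx+.07*byv
RT=Rdown(BY-np.pi/2,np.radians(20),BY)
def gp(g,off,r=.10,z=.113):
    d=-np.sin(g)*bx-np.cos(g)*byv; n=-np.cos(g)*bx+np.sin(g)*byv
    return H+r*d+n*off+np.array([0,0,z])+E*RT[:,2]
E
python3 - <<'E'
from gate import *
print(H)
for g,o,z in((2.1,.045,.25),(2.1,.045,.113),(1.5,.018,.113),(.8,.018,.113),(0,.018,.113)): print(g,gp(g,o,z=z).round(3),solve_ik(gp(g,o,z=z),RT))
E
```

```text
[ 0.54182955 -0.04399466  0.        ]
2.1 [ 0.444 -0.078  0.222] [-0.70784941 -0.24877692 -0.24541656  1.74909511  0.30363086  1.0369121 ]
2.1 [ 0.444 -0.078  0.085] [-0.70784941 -0.23185323 -0.47983554  1.49775244  0.30363086  1.0369121 ]
1.5 [ 0.513 -0.131  0.085] [-0.6977055   0.03482332 -0.22922484  1.47854633  0.30538071  1.04738578]
0.8 [ 0.583 -0.128  0.085] [-0.61799528  0.21090305 -0.0387653   1.46755364  0.31801765  1.13007521]
0 [ 0.638 -0.072  0.085] [-0.4918329   0.29338704  0.0577819   1.4392535   0.3338016   1.2622132 ]
```

```bash
python3 - <<'E'
from gate import *
ctrl.movel(tipp(-.14,.035),max_speed=.12)
ctrl.movel(tipp(-.19,.24),max_speed=.25); fingers.command_gripper(0,20)
ctrl.reach(gp(2.1,.05,z=.25),RT)
for n in("top","side"): cv2.imwrite(f"pics/{n}16.png",imaging.read_camera(n)[:,:,::-1])
a=cv2.imread("pics/side16.png")[150:280,210:370]; cv2.imwrite("pics/side16c.png",cv2.resize(a,None,fx=4.6,fy=4.6,interpolation=cv2.INTER_CUBIC))
a=cv2.imread("pics/top16.png")[100:240,230:390]; cv2.imwrite("pics/top16c.png",cv2.resize(a,None,fx=4.3,fy=4.3,interpolation=cv2.INTER_CUBIC))
o=ctrl.observe();print(o["t"],o["tool_pos"],o["force"])
E
```

```text
37.9833 [ 0.44028391 -0.07569079  0.22163387] [ 0.50918594 -0.69186945  0.36705969]
```

View pics/side16c.png

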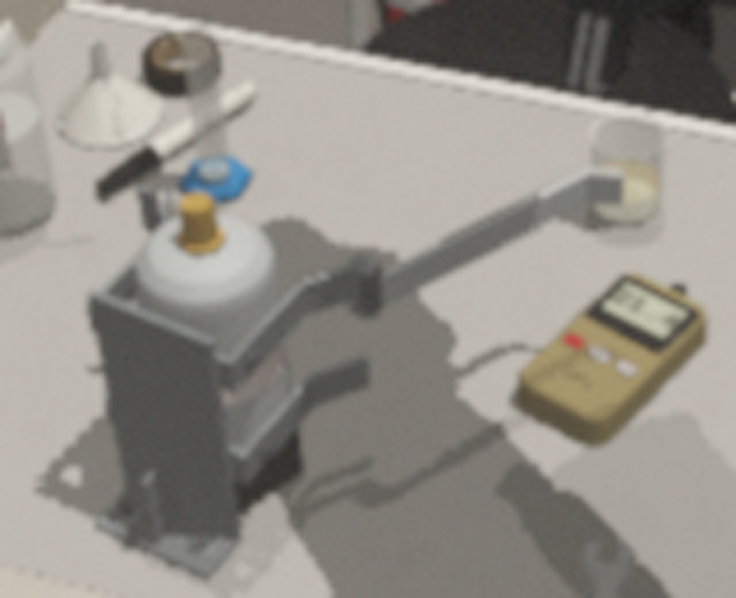

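View pics/top16c.png

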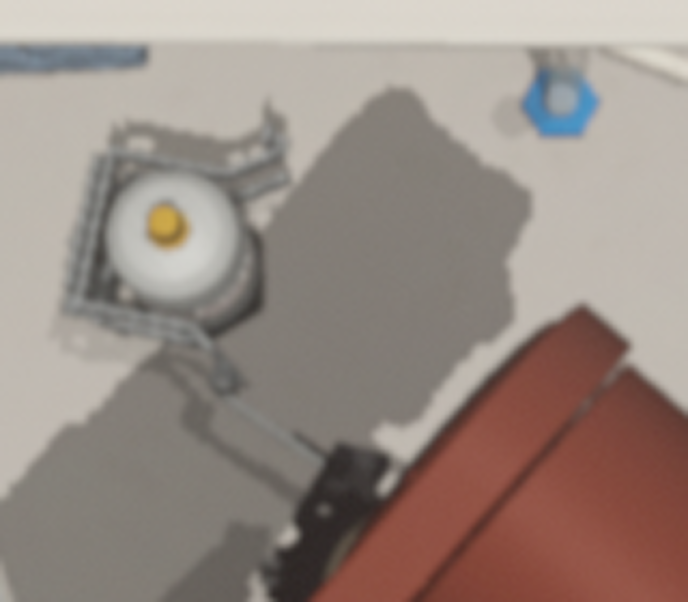

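```bash
python3 - <<'E'
from gate import *
ctrl.movel(gp(2.1,.05),max_speed=.15)
o=ctrl.observe();print(o["t"],o["force"].round(1))
for n in("top","side"): cv2.imwrite(f"pics/{n}17.png",imaging.read_camera(n)[:,:,::-1])
a=cv2.imread("pics/side17.png")[130:270,220:400]; cv2.imwrite("pics/side17c.png",cv2.resize(a,None,fx=4.2,fy=4.2,interpolation=cv2.INTER_CUBIC))
E
```

```text
39.05 [ 0.2 -0.1 -0.8]
```

View pics/side17c.png

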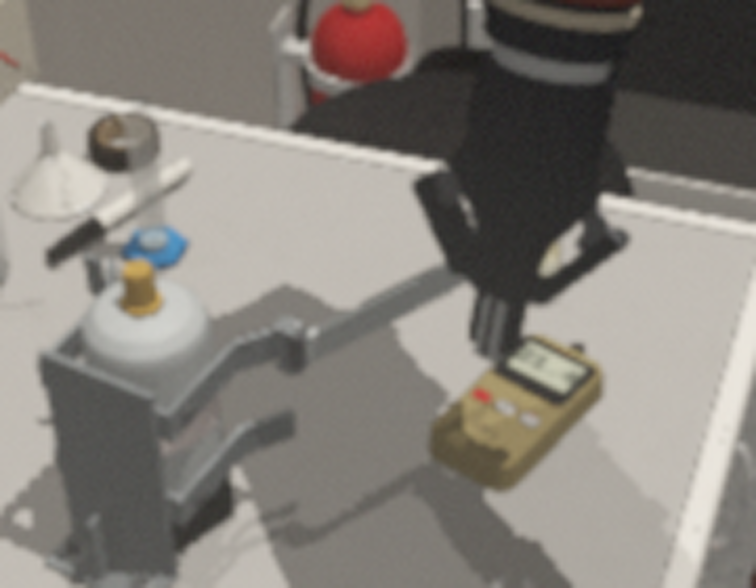

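```bash
python3 - <<'E'
from gate import *
for g in [2.1,1.9,1.7,1.5,1.3,1.1,.9,.7,.5]:
    ctrl.movel(gp(g,.018,r=.1),max_speed=.07); o=ctrl.observe(); f=np.array(o["force"]); print(g,f.round(1),round(o["t"],2))
    if np.linalg.norm(f)>12: print("stop");break
for n in("top","side"): cv2.imwrite(f"pics/{n}18.png",imaging.read_camera(n)[:,:,::-1])
a=cv2.imread("pics/side18.png")[105:265,205:385]; b=cv2.imread("pics/top18.png")[95:265,220:430]
a=cv2.resize(a,(405,360),interpolation=cv2.INTER_CUBIC); b=cv2.resize(b,(395,320),interpolation=cv2.INTER_CUBIC)
c=np.zeros((360,800,3),np.uint8); c[:,:405]=a; c[:320,405:]=b; cv2.imwrite("pics/p18.png",c)
E
```

```text
2.1 [ 0.   0.4 -0.9] 39.76
1.9 [-0.2  0.5  0.7] 40.2
1.7 [-0.4 -0.7  0.4] 40.64
1.5 [-0.4  0.3  0.4] 41.08
1.3 [ 0.1 -0.6  0.5] 41.52
1.1 [-0.6 -0.9 -0.3] 41.97
0.9 [-0.8 -0.2  0.5] 42.41
0.7 [0.3 0.3 0.7] 42.85
0.5 [-0.2 -0.2 -0.5] 43.29
```

View pics/p18.png

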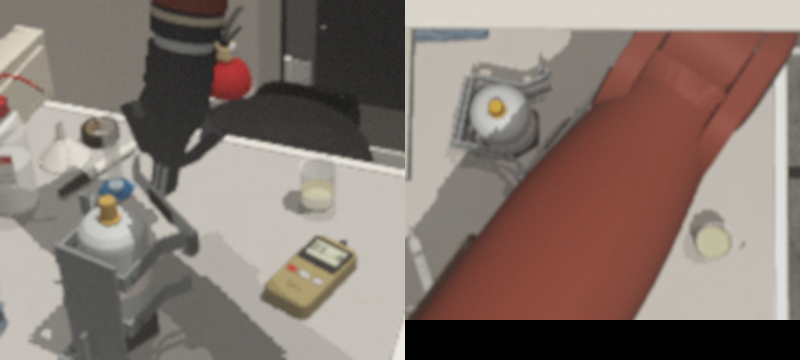

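Gate is swinging with the finger, at about 0.5–0.6 rad now; continuing to the stop.

```bash
cat > gfin.py <<'E'
from gate import *
import sys
tag=sys.argv[1]; off=float(sys.argv[2])
for g in map(float,sys.argv[3:]):
    ctrl.movel(gp(g,off),max_speed=.04); o=ctrl.observe(); f=np.array(o["force"]); print(g,f.round(1),round(float(f@bx),1),round(o["t"],2))
    if abs(f@bx)>6: print("stop");break
for n in("top","side"): cv2.imwrite(f"pics/{n}{tag}.png",imaging.read_camera(n)[:,:,::-1])
a=cv2.imread(f"pics/side{tag}.png")[130:270,205:345]; b=cv2.imread(f"pics/top{tag}.png")[105:205,235:335]
a=cv2.resize(a,(400,400),interpolation=cv2.INTER_CUBIC); b=cv2.resize(b,(400,400),interpolation=cv2.INTER_CUBIC)
cv2.imwrite(f"pics/p{tag}.png",np.hstack([a,b]))
E
python3 gfin.py 19 .018 .4 .3 .2 .12 .06 .02
```

```text
0.4 [ 0.1  0.6 -0.3] 0.6 43.79
0.3 [-0.1  0.3  0.2] 0.2 44.19
0.2 [-0.9  0.   0. ] -0.2 44.59
0.12 [-0.2  0.3 -0.6] 0.2 44.94
0.06 [ 1.  -1.1 -1. ] -0.9 45.24
0.02 [ 0.2 -0.1 -0.6] -0.0 45.49
```

View pics/p19.png

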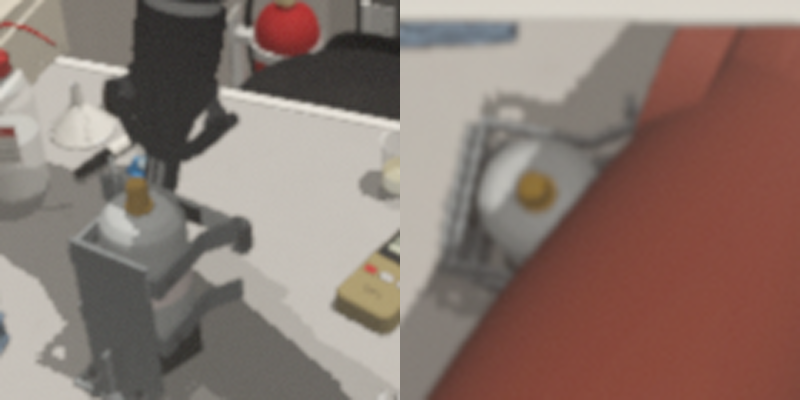

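```bash
python3 - <<'E'
from gate import *
for off in np.arange(.018,.0,-.002):
    ctrl.movel(gp(0,off),max_speed=.02); o=ctrl.observe(); f=np.array(o["force"]); print(round(off,4),f.round(1),round(float(f@bx),1),round(o["t"],2))
    if abs(f@bx)>4: print("stop");break
E
python3 - <<'E'
E
```

```text
0.018 [0.3 0.6 0.4] 0.7 45.84
0.016 [-0.1 -3.1 -0.9] -3.1 46.09
0.014 [ -3.9 -11.5   1.6] -12.0 46.34
stop
```

```bash
python3 - <<'E'
from gate import *
import pickle
ctrl.movel(gp(0,.05),max_speed=.08)
ctrl.movel(gp(0,.12,z=.28),max_speed=.2)
R=Rdown(BY-np.pi/2); 
q=ctrl.observe()["joints"].copy(); q[0]-=.5; ctrl.set_joints(q)
for n in("top","side"): cv2.imwrite(f"pics/{n}20.png",imaging.read_camera(n)[:,:,::-1])
a=cv2.imread("pics/side20.png")[130:270,205:345]; b=cv2.imread("pics/top20.png")[105:205,235:335]
cv2.imwrite("pics/p20.png",np.hstack([cv2.resize(a,(400,400),interpolation=cv2.INTER_CUBIC),cv2.resize(b,(400,400),interpolation=cv2.INTER_CUBIC)]))
o=ctrl.observe();print(o["t"],o["tool_pos"],o["force"].round(1))
x0,y0=235,105
overlay("pics/top20.png","top",bracket(S,BY,0.0),(x0,y0,335,205),6,"pics/t20o.png")
overlay("pics/side20.png","side",bracket(S,BY,0.0),(205,130,345,270),4.2,"pics/s20o.png")
E
```

```text
49.3083 [ 0.46133278 -0.44491687  0.25096534] [0.4 0.  1.2]
```

View pics/p20.png

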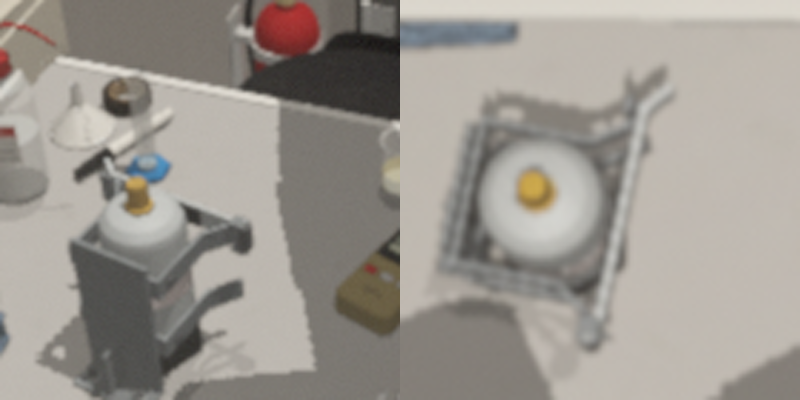

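View pics/t20o.png

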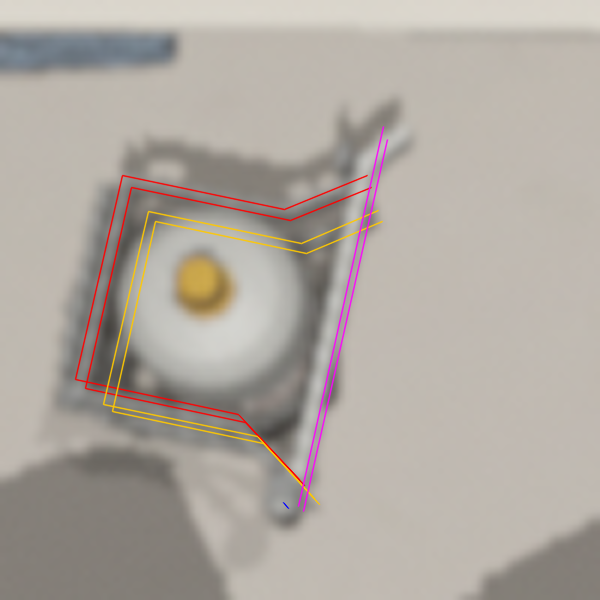

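View pics/s20o.png

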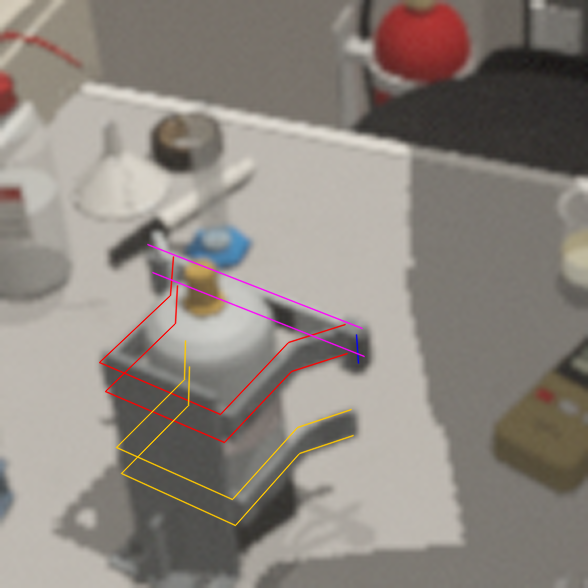

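View pics/top20.png

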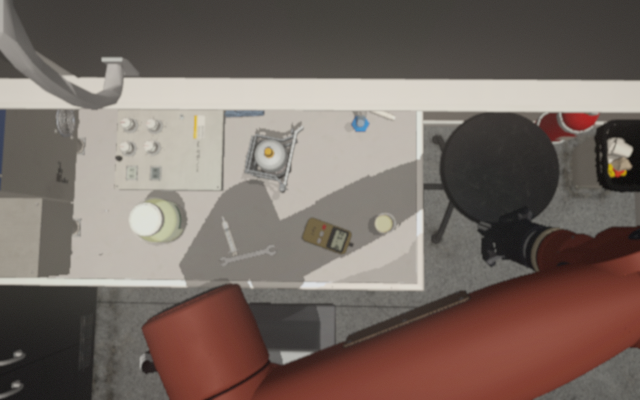

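```bash
python3 - <<'E'
from plant import ticket,ctrl
print(ticket.sign_off(), ctrl.observe()["t"])
E
```

```text
the job is handed in; nothing more can be done
the job is handed in; nothing more can be done
```

The cylinder is standing upright in the bracket with the gate shut across it, and I handed the job in at about 49 s of the 72 s. I gripped the valve neck and tipped the cylinder over its foot edge. I then released it upright, slid it in with the fingertips low on the foot and body, and swung the gate shut. The gate already stood about 2.1 rad open, so the mouth was clear.

**Last checks**
- **Cylinder:** it stands upright against the back pads, where the push force rose to about 22 N straight along the bracket. By the top camera its axis is within about 1.5 mm of the seat.
- **Gate:** it came up against a firm 12 N stop and lies parallel to the bracket's back plate in the top picture.
- **Bystanders:** the measuring cylinder, beaker, meter and marker look unmoved. The arm is clear of everything.

**What did not go smoothly**
- **Neck grip:** the first two attempts closed above the neck. The real fingertips appeared to end about 30 mm short of the reported TCP, so I allowed for that from then on.
- **First slide:** the cylinder drifted about 6 mm sideways and caught on the far strap. The wrist force peaked at about 44 N before I backed off. It was most likely the fingers pushing the cylinder, not the gripper's body, but I could not confirm that against the 40 N limit. I re-centred with the fingers wider apart, and the second slide went in cleanly.
- **Bracket position:** the camera views disagreed by 2 to 4 mm, so I relied on contact force to judge when the cylinder was home.

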